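Load the gap gauges into the ratchet-locked keeper stand

TASK

Load the flat gap gauges that lie on the bench into the slotted stand. First lift the ratchet pawl by its orange tab and hold it clear of the toothed wheel until the spring drum has run all the way back and swung the yellow keeper bar up, then let the pawl drop back into the teeth; slide each gauge blade fully into the slot of its own colour, until the handle meets the block; finally wind the drum forward by its black-gripped lever as far as it will go, so that the keeper bar is fully down behind the handles again, as it was at the start, let go so that the pawl holds it there, and leave the other things on the bench alone.

Things in the scene. Friction and masses are not known exactly. Their poses are not given: they have to be found in the camera images.
- stand: Fixed stand. Origin on the table at the middle of the block's front foot; x into the block (away from the robot, up to 0.2 rad askew), y left, z up. mm: grey slotted block x 0..60, y -82..82, z to 40; drum along y at x 40, z 58; bail arms at y +-90; cheeks y +-108 to z 73; toothed wheel (72 across) and pawl at y -135, pawl posts 104 high at x 95; winding lever at y 122. Front strip is free.
- drum (a joint): Spring drum with toothed wheel, yellow keeper bail and lever, rad. 0 = run back on its stop (bail up, slots free); grows as wound, bail swinging forward and down; hard stop 2.24. Pawl catches it every 0.314, last notch 2.14 (keeper bar down, 49 from the block at height 15 mm; the start). A spring turns it to 0 with 0.14 to 0.34 N m, damped: 2 to 4 s to run back. Winding takes 2 to 7 N at the grip.
- pawl (a joint): Pawl, rad. 0 = seated in a notch (within 0.03), grows as it is lifted, stop at 0.8. It clears the teeth above about 0.12. Spring and weight drop it when let go; lifting takes under 4 N at the tab. Winding the drum pushes it up tooth by tooth by itself; it drops into the last notch only when the drum is wound on to near its hard stop (above 2.18).
- pawl_tab (a point): Centre of the orange lifting tab on the pawl, an upright disc 20 mm across and 10 mm thick (thickness along the stand's y: grasp it across y from above), 119 mm above the table when seated. It moves on an arc about pawl_pivot.
- pawl_pivot (a point): Pivot of the pawl, fixed on the stand, 42 mm behind (stand +x) and 24 mm below the tab centre when the pawl is seated. The pawl turns about the stand's y; lifting carries the tab up and back over the pivot.
- lever_grip (a point): Middle of the black grip of the winding lever, a round bar 14 mm thick, clear of the lever arm for 20 mm either way along the stand's y; take it from above across x. Circle of radius 80 mm about drum_axis: at drum 0 it is 49 mm behind and 63 mm above the axis, at 2.14 80 mm in front (robot side, -x) and 6 mm above it. Winding carries it up, over towards the robot and down.
- drum_axis (a point): Point on the drum's axis (parallel to the stand's y) abreast of lever_grip, 58 mm above the table. Fixed on the stand.
- bail_bar (a point): Middle of the yellow keeper bar, 10 mm in diameter, 180 mm long along the stand's y, 98.5 mm from the drum axis. Moves with the drum.
- slot_red (a point): Middle of the mouth of the leftmost slot, with a red plate above it, on the block's front face 10 mm above the table; x points straight into the slot. The slot is 19 mm wide, 8 mm high (z 6 to 14 mm) and 60 mm deep. Slots are 50 mm apart.
- slot_yellow (a point): Middle of the mouth of the middle slot, with a yellow plate above it, on the block's front face 10 mm above the table; x points straight into the slot. The slot is 19 mm wide, 8 mm high (z 6 to 14 mm) and 60 mm deep. Slots are 50 mm apart.
- slot_blue (a point): Middle of the mouth of the rightmost slot, with a blue plate above it, on the block's front face 10 mm above the table; x points straight into the slot. The slot is 19 mm wide, 8 mm high (z 6 to 14 mm) and 60 mm deep. Slots are 50 mm apart.
- gauge_red_mid (a point): Centre of the handle, half-way up, of the loose gauge with red marks (may be absent), about 60 g. Black handle 38 long (x), 16 wide (y), 20 high; a flat blade sticks out 36 mm along its +x, 15 wide, 4 thick, round-ended, at half height: flat on the table it is at slot height. Fully in, the handle's face meets the block and this point is 19 mm in front of the slot mouth.
- gauge_yellow_mid (a point): Centre of the handle, half-way up, of the loose gauge with yellow marks (may be absent), about 60 g. Black handle 38 long (x), 16 wide (y), 20 high; a flat blade sticks out 36 mm along its +x, 15 wide, 4 thick, round-ended, at half height: flat on the table it is at slot height. Fully in, the handle's face meets the block and this point is 19 mm in front of the slot mouth.
- gauge_blue_mid (a point): Centre of the handle, half-way up, of the loose gauge with blue marks (may be absent), about 60 g. Black handle 38 long (x), 16 wide (y), 20 high; a flat blade sticks out 36 mm along its +x, 15 wide, 4 thick, round-ended, at half height: flat on the table it is at slot height. Fully in, the handle's face meets the block and this point is 19 mm in front of the slot mouth.
- hex_key: Loose hexagon key, 75 mm, a bystander.
- tin: Loose round green tin, 59 mm across, a bystander.
- nippers: Loose side cutters with red grips, 144 mm, a bystander.
- stopwatch: Loose dark stopwatch, 62 mm, 17 high, a bystander.
- switch: Loose black rocker switch, 34x31x25 mm, a bystander.

How it is judged:
By the outcome, as a careful person would: the job done as asked, in the order asked, and still so for the second after the job is handed in, with the robot touching nothing.
Of gauge_red, gauge_yellow, gauge_blue only 2 to 3 are there at a start; the rules pass over those that are not, and their reading is None.
At some moment in a run one of gauge_red, gauge_yellow, gauge_blue may be knocked a few centimetres aside while the robot is not near it.
Once in a run the grip may slacken for a moment while it holds something.
It also fails if it takes over 210 s, if anything falls off the work surface, if the arm or the gripper's body presses on something with over 40 N, if the wrist force passes 120 N, or if a joint passes its speed limit or range.

ROBOT

A 6-joint arm with a two-finger parallel gripper is mounted at the origin on a cart in front of the work surface, level with it; the furniture and walls round the work are solid. World frame = base frame: x ahead of the robot, y to its left, z up, the work surface at z = 0. Lengths are in m, angles in rad, forces in N, time in s.
With the tool pointing down it reaches from about 0.3 to 0.875 m from the base axis. Payload 4.2 kg.
Tool frame: the origin (TCP) lies at the very end of the fingers, on their centre line; the grasp point (between the pads) lies 19 mm behind it (manip.grasp_offset is the distance from the TCP to the grasp point, in m); x points along the fingers, z is the direction in which the jaws open and shut, and the axes are right-handed (so a half turn about x gives the same grasp; the last joint's range is limited). The gripper opens to 85 mm and grips with 20 to 120 N. Pads are 22 mm wide; open, the fingers measure 114 mm over their backs; the gripper's body (76 mm by 85 mm) begins 54 mm behind the grasp point. The pads swing forward as they close: fully open they stand 13 mm farther back than shut.
Start: joints at [-1.173, 0.32, 1.565, -0, 1.257, -0.02], TCP at [0.233, -0.526, 0.231] pointing down, gripper open.
Joint ranges: [-3.11, 3.11], [-0.84, 2.01], [0.21, 2.61], [-1.34, 4.49], [0.05, 2.63], [-2.56, 2.56]. Speed limits (rad/s): [2.57, 2.57, 3.14, 3.14, 3.14, 3.14].

INTERFACE

Orientations are given as a unit quaternion [x, y, z, w].
In Python, from plant import monitor, snapshot, manip gives the robot as it stands. The module is installed in compiled form; this text tells all that it offers.
- The arm moves only by the tool arm_command, never from a script. Its argument "plan" is a list of rows, each a list of 7 numbers: the shift along the tool's x, y, z in mm, then the turn, a rotation vector about the tool's x, y, z in degrees, then the closure, from 0 (fully open) to 1 (shut). In form: [[tx, ty, tz, ax, ay, az, claw], ...]. A call has 1 to 8 rows; each row is the pose to reach, as a shift and turn from the pose commanded when the call began, along the tool's axes at that moment; what a row does not reach only later rows make up. A row lasts 1/12 s, in which the tool goes at most 41.7 mm and 7.16 degrees, less where a joint would pass 70% of its speed; a pose out of reach is approached as far as the arm can. A call with a gripper value outside its range is refused whole. The fingers move at their own pace and stop on an object; the grip force is fixed at half the most. Time passes only in rows, so rows that repeat a pose let the fingers close. It gives the time, the measured TCP pose, the force and the opening at its end, in the units of the state.
- monitor.sense(): the state, without advancing time (a new reading comes with each control period).
- snapshot(name): name is "scene" or "top" or "wrist"; returns a dict with "pixels" (400x640x3 uint8, red, green, blue), "K" (3x3 intrinsics, pixels), "view" (4x4, takes a point from world to camera coordinates); the wrist camera has in their place "T_tool_cam" (4x4, takes a point from camera to tool coordinates, whose origin is the TCP and whose axes are the tool frame's). Camera axes: x right, y down, z forward; pixel columns grow to the right and rows downward; lengths in m; the calibration is good to about 2 mm. A picture is of the moment at which its call begins: read the wrist's pose just before it. There is no depth.
- manip.hand_in(): hands the job in, once; it reports no verdict.
The state is a dict: "t": time; "joint_positions": joint angles; "qd": joint speeds; "tau": joint torques, N m; "eef_pos": TCP position; "eef_rot": TCP orientation; "force": force on the tool from outside, world axes, zero at the start; "ft_torque": the same for the moment, N m; "width": finger opening in m.
Only numpy, scipy, OpenCV 4.12 (cv2) and the standard library are available. Lean on these libraries where they do the work, as an engineer would, in place of code of your own. Each camera call takes 0.05 s, during which the arm holds its last target. There are 200 camera calls.

## Working session

There is one attempt and no reset: what is moved stays moved. The work goes in short steps, Python scripts to look and compute and a tool call to move; the robot and the scene stay as the last step left them, time stands still between calls to the robot, and variables do not carry over. Pictures are saved under pics/ and viewed, about 12 in all and at most 16, crops included, and the job is handed in when it is done.

Besides the shell and the picture viewer there is one more tool, called after "Emit:" as name(argument=value, ...), one argument or row to a line, values as JSON. arm_command: Moves the arm, as the interface text tells. Its arguments: {"type":"object","properties":{"plan":{"type":"array"}},"required":["plan"]}

```bash
mkdir -p pics; ls
cat > h.py <<'E'
import numpy as np, cv2
from plant import monitor, snapshot, manip
from scipy.spatial.transform import Rotation as R
def snap(n,f):
    s=monitor.sense(); d=snapshot(n)
    if n=="wrist":
        T=np.eye(4);T[:3,:3]=R.from_quat(s["eef_rot"]).as_matrix();T[:3,3]=s["eef_pos"]
        d["view"]=np.linalg.inv(T@d["T_tool_cam"])
    cv2.imwrite(f"pics/{f}.png",d["pixels"][:,:,::-1]); np.savez(f"pics/{f}.npz",K=d["K"],view=d["view"],pixels=d["pixels"]); return d
def load(f): return np.load(f"pics/{f}.npz")
def ray(d,u,v):
    C=np.linalg.inv(d["view"]); r=C[:3,:3]@np.linalg.inv(d["K"])@np.array([u,v,1.]); return C[:3,3],r/np.linalg.norm(r)
def onz(d,u,v,z):
    o,r=ray(d,u,v); return o+r*(z-o[2])/r[2]
def tri(*obs):
    A=np.zeros((3,3));b=np.zeros(3);L=[]
    for d,u,v in obs:
        o,r=ray(d,u,v);P=np.eye(3)-np.outer(r,r);A+=P;b+=P@o;L.append((o,r,P))
    p=np.linalg.solve(A,b); return p,[np.linalg.norm(P@(p-o))*1e3 for o,r,P in L]
def proj(d,p):
    q=d["view"]@np.append(p,1); q=d["K"]@q[:3]; return q[:2]/q[2]
E
python3 - <<'E'
from h import *
s=monitor.sense();print(s)
a=snap("scene","s0");b=snap("top","t0");
print(manip.grasp_offset)
for d in(a,b):print(d["K"].round(1).tolist(),np.linalg.inv(d["view"]).round(3).tolist())
w=snap("wrist","w0");print(w["T_tool_cam"].round(4).tolist())
E
```

```text
pics
{'t': 0.0, 'joint_positions': array([-1.17297351e+00,  3.20307494e-01,  1.56570064e+00, -6.13829102e-07,
        1.25736083e+00, -1.99809003e-02]), 'qd': array([ 1.07379082e-03,  3.08029521e-06,  1.64847057e-03, -4.88455764e-04,
       -1.10712496e-03,  7.03405558e-04]), 'tau': array([ 7.51242642e-04, -4.15522850e+01, -2.34157544e+01,  1.80202378e-04,
        8.35328858e-03,  4.49692550e-06]), 'eef_pos': array([ 0.23313517, -0.52509731,  0.2304649 ]), 'eef_rot': array([ 0.38578914,  0.59334199, -0.38508393,  0.59230261]), 'force': array([-0.47925854,  0.13311153,  0.51825215]), 'ft_torque': array([-0.01091938,  0.00239297,  0.06812216]), 'width': 0.08516569774739005}
0.0187
[[372.1, 0.0, 322.6], [0.0, 372.1, 204.1], [0.0, 0.0, 1.0]] [[-0.888, -0.289, 0.358, 0.136], [-0.46, 0.521, -0.72, 0.724], [0.021, -0.804, -0.595, 0.789], [0.0, 0.0, 0.0, 1.0]]
[[363.4, 0.0, 316.5], [0.0, 363.4, 203.6], [0.0, 0.0, 1.0]] [[0.024, -0.981, 0.191, 0.34], [-1.0, -0.024, 0.004, -0.075], [0.001, -0.191, -0.982, 1.25], [0.0, 0.0, 0.0, 1.0]]
[[0.0003, -0.3033, 0.9529, -0.1417], [-0.0008, -0.9529, -0.3033, 0.0771], [1.0, -0.0007, -0.0005, -0.0005], [0.0, 0.0, 0.0, 1.0]]
```

View pics/s0.png

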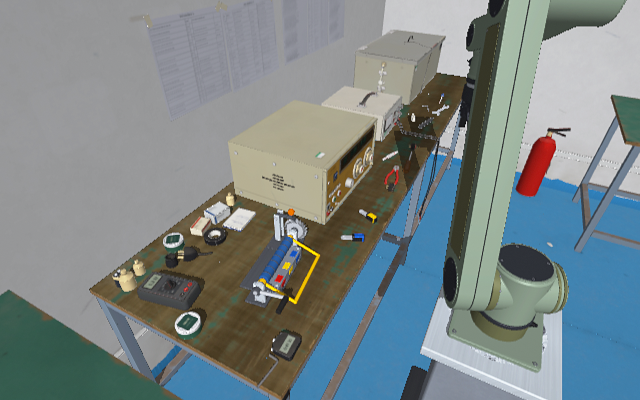

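View pics/t0.png

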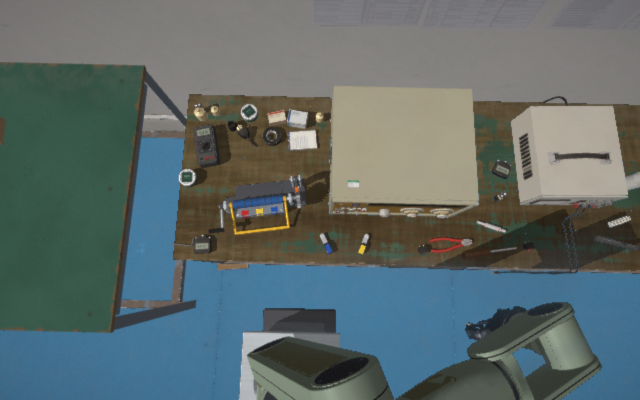

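The scene shot shows the stand at about (285,270) px, with the blue gauge at (352,237) and the yellow at (368,216). The top shot has the stand at (260,210) and the gauges at (326,243) and (364,243). No red gauge is visible. I'll zoom in on both views.

Run:
```python
from h import *
a=load("s0")["pixels"][200:320,230:390];b=load("t0")["pixels"][165:265,205:385]
A=cv2.resize(a,None,fx=4,fy=4,interpolation=2)[:,:,::-1];B=cv2.resize(b,None,fx=4,fy=4,interpolation=2)[:,:,::-1]
cv2.imwrite("pics/s0c.png",A);cv2.imwrite("pics/t0c.png",B)
for n in("s0","t0"):
    d=load(n);h=cv2.cvtColor(d["pixels"],cv2.COLOR_RGB2HSV)
    for c,lo,hi in(("yel",(20,150,120),(35,255,255)),("blue",(105,150,90),(125,255,255)),("org",(8,180,150),(18,255,255)),("red",(0,170,120),(6,255,255))):
        m=cv2.inRange(h,lo,hi);k,_,st,ce=cv2.connectedComponentsWithStats(m)
        print(n,c,[(ce[i].round(1).tolist(),int(st[i,4])) for i in range(1,k) if st[i,4]>5])
d=load("t0")
for p in((326,243),(364,243),(260,210)):print(onz(d,*p,0.01).round(3))
```

```text
s0 yel [([372.0, 216.2], 43), ([304.5, 270.6], 334), ([286.2, 265.3], 35), ([290.4, 269.8], 17), ([270.1, 286.2], 88)]
s0 blue [([359.3, 236.1], 47), ([285.4, 244.1], 105), ([272.1, 265.3], 257), ([293.0, 253.4], 30), ([297.1, 257.7], 13)]
s0 org [([290.6, 211.6], 34)]
s0 red [([537.5, 166.1], 1086), ([388.3, 175.8], 42), ([396.4, 177.1], 34), ([278.7, 278.0], 34), ([283.1, 282.2], 11), ([185.5, 288.7], 6)]
t0 yel [([261.1, 222.9], 336), ([258.9, 210.6], 29), ([361.4, 249.1], 49)]
t0 blue [([279.5, 198.6], 27), ([267.0, 200.2], 35), ([273.6, 199.5], 37), ([247.1, 202.6], 35), ([253.9, 201.9], 35), ([260.3, 201.1], 37), ([234.8, 204.0], 25), ([240.5, 203.2], 36), ([273.9, 208.9], 27), ([327.8, 247.9], 38)]
t0 org [([296.2, 188.9], 11)]
t0 red [([244.5, 212.5], 24), ([446.8, 239.3], 65), ([453.6, 247.0], 39), ([439.6, 250.4], 28)]
[ 0.446 -0.106  0.01 ]
[ 0.449 -0.236  0.01 ]
[0.555 0.124 0.01 ]
```

View pics/s0c.png

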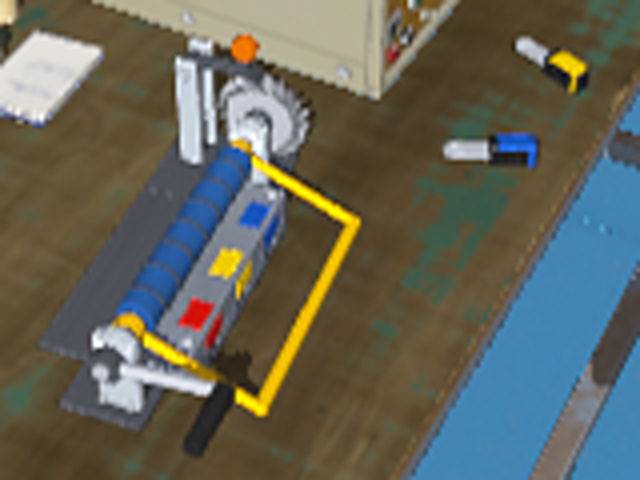

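View pics/t0c.png

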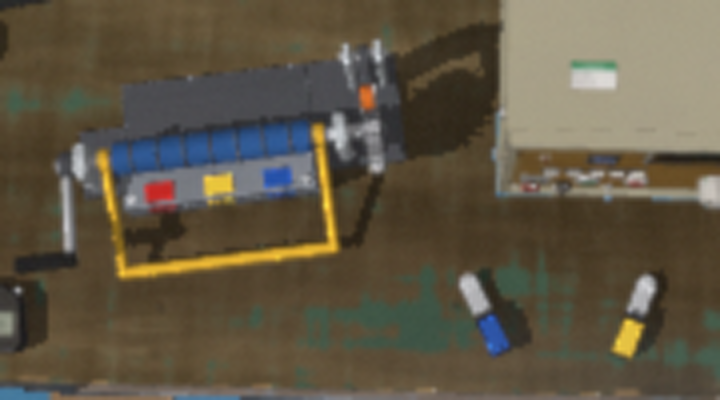

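Run:
```python
from h import *
s,t=load("s0"),load("t0")
O={"tab":((290.6,211.6),(296.2,188.9)),"blueP":((293,253.4),(273.9,208.9)),"yelP":((286.2,265.3),(258.9,210.6)),"redP":((278.7,278),(244.5,212.5)),
"barR":((230+355/4,200+222/4),(205+333/4,165+248/4)),"barL":((230+262/4,200+410/4),(205+124/4,165+272/4)),
"instrCornerFrontTop":((375,147),(330,205)),"blueTip":((230+448/4,200+150/4),(205+465/4,165+277/4)),"blueEnd":((230+537/4,200+150/4),(205+498/4,165+351/4)),
"yelTip":((230+520/4,200+42/4),(205+650/4,165+279/4)),"yelEnd":((230+580/4,200+78/4),(205+624/4,165+353/4)),"gripend":((230+195/4,200+448/4),(205+18/4,165+265/4))}
P={}
for k,(a,b) in O.items():
    p,e=tri((s,*a),(t,*b));P[k]=p;print(k,(p*1e3).round(1),np.round(e,1))
v=P["redP"]-P["blueP"];print(np.arctan2(-v[0],v[1]))
```

```text
tab [605.1  -5.7 121.3] [1.4 1.4]
blueP [552.6  72.   42.7] [1.3 1.3]
yelP [544.9 121.9  43.7] [1.8 1.8]
redP [537.7 170.3  43.1] [1.4 1.4]
barR [495.1  23.1  19.3] [1.5 1.5]
barL [470.  200.1  15.9] [2.3 2.3]
instrCornerFrontTop [ 462.  -117.6  336.4] [53.8 53.8]
blueTip [473.1 -90.2  10.9] [2.5 2.5]
blueEnd [ 410.4 -119.3   15. ] [2.8 2.8]
yelTip [ 476.5 -247.9   10.3] [1.2 1.2]
yelEnd [ 413.1 -225.7   10.8] [1.3 1.3]
gripend [468.7 276.1  65.6] [1.9 1.9]
0.15025888379963026
```

```bash
cat >> h.py <<'E'
SO=np.array([.5324,.1198,0.]);SY=.150
def st(x,y,z):  # stand mm -> world m
    c,s=np.cos(SY),np.sin(SY); return SO+np.array([c*x-s*y,s*x+c*y,z])/1e3
def to_st(p):
    c,s=np.cos(SY),np.sin(SY); q=(np.array(p)-SO)*1e3; return np.array([c*q[0]+s*q[1],-s*q[0]+c*q[1],q[2]])
def ori(yaw): # tool down, jaws (z) along (-sin,cos,0); camera toward robot at yaw 0
    c,s=np.cos(yaw),np.sin(yaw); return R.from_matrix(np.array([[0,-c,-s],[0,-s,c],[-1,0,0]]))
def mv(p,rot,p0=None):
    s=monitor.sense();r0=R.from_quat(s["eef_rot"])
    d=r0.inv().apply(np.array(p)-s["eef_pos"])*1e3; w=(r0.inv()*rot).as_rotvec(degrees=True)
    print("row",d.round(1).tolist(),w.round(1).tolist(),"rows>=",max(np.linalg.norm(d)/41.7,np.linalg.norm(w)/7.16).round(1))
def stat():
    s=monitor.sense();M=R.from_quat(s["eef_rot"]).as_matrix()
    print("t%.2f"%s["t"],"tcp",(s["eef_pos"]*1e3).round(1),"stand",to_st(s["eef_pos"]).round(1),"z",M[:,2].round(3),"yaw %.3f"%np.arctan2(-M[0,2],M[1,2]),"x",M[:,0].round(3),"F",s["force"].round(1),"w %.1f"%(s["width"]*1e3),"q",s["joint_positions"].round(2))
E
python3 - <<'E'
from h import *
stat(); mv([.42,.06,.26],ori(.15))
mv([.40,-.08,.26],ori(.15))
E
```

```text
t0.15 tcp [ 233.2 -525.2  230.7] stand [-392.2 -593.1  230.7] z [ 0.406 -0.914 -0.001] yaw -2.724 x [-0.001  0.001 -1.   ] F [-0.9  0.5  0.5] w 85.3 q [-1.17  0.32  1.57  0.    1.26 -0.02]
row [-28.7, 408.2, -459.1] [-164.7, -0.0, -0.1] rows>= 23.0
row [-28.8, 333.1, -339.3] [-164.7, -0.0, -0.1] rows>= 23.0
```

Emit:
arm_command(
  plan=[
    [-29,333,-339,-55,0,0,0],
    [-29,333,-339,-55,0,0,0],
    [-29,333,-339,-55,0,0,0],
    [-29,333,-339,-55,0,0,0],
    [-29,333,-339,-55,0,0,0],
    [-29,333,-339,-55,0,0,0],
    [-29,333,-339,-55,0,0,0],
    [-29,333,-339,-55,0,0,0],
  ],
)

```text
t: 0.82
eef_pos: [0.3501, -0.212, 0.2517]
eef_rot: [0.066, 0.704, -0.066, 0.704]
force: [0.3, -0.1, 0.2]
width: 0.0856
```

Run:
```python
from h import *
stat(); 
mv([.40,-.08,.26],ori(.15))
```

```text
t0.82 tcp [ 350.1 -212.   251.7] stand [-229.9 -300.9  251.7] z [ 0.982 -0.187  0.   ] yaw -1.759 x [ 0. -0. -1.] F [ 0.3 -0.1  0.2] w 85.6 q [-0.57  0.04  1.87  0.    1.23 -0.38]
row [-8.3, 139.1, 24.3] [-109.4, 0.0, 0.0] rows>= 15.3
```

Emit:
arm_command(
  plan=[
    [-48,219,19,-55,0,0,0],
    [-48,219,19,-55,0,0,0],
    [-48,219,19,-55,0,0,0],
    [-48,219,19,-55,0,0,0],
    [-48,219,19,-55,0,0,0],
    [-48,219,19,-55,0,0,0],
    [-48,219,19,-55,0,0,0],
    [-48,219,19,-55,0,0,0],
  ],
)

```text
t: 1.48
eef_pos: [0.4109, -0.0013, 0.2996]
eef_rot: [-0.267, 0.655, 0.267, 0.655]
force: [0.3, 0.0, 0.4]
width: 0.0856
```

Run:
```python
from h import *
stat(); 
mv([.41,0,.30],ori(.15))
```

```text
t1.48 tcp [410.9  -1.3 299.6] stand [-138.2 -101.6  299.6] z [ 0.714  0.7   -0.   ] yaw -0.795 x [ 0. -0. -1.] F [0.3 0.  0.4] w 85.6 q [-0.03  0.01  1.77 -0.    1.35 -0.81]
row [-0.4, 1.6, 0.3] [-54.1, -0.0, 0.0] rows>= 7.6
```

Emit:
arm_command(
  plan=[
    [0,0,0,-54,0,0,0],
    [0,0,0,-54,0,0,0],
    [0,0,0,-54,0,0,0],
    [0,0,0,-54,0,0,0],
    [0,0,0,-54,0,0,0],
    [0,0,0,-54,0,0,0],
    [0,0,0,-54,0,0,0],
    [0,0,0,-54,0,0,0],
  ],
)

```text
t: 2.15
eef_pos: [0.4105, -0.0027, 0.2994]
eef_rot: [-0.534, 0.463, 0.535, 0.463]
force: [-0.3, 0.1, -0.1]
width: 0.0856
```

Run:
```python
from h import *
stat(); snap("wrist","w1"); print(load("w1")["K"])
```

```text
t2.15 tcp [410.5  -2.7 299.4] stand [-138.8 -102.9  299.4] z [-0.143  0.99  -0.   ] yaw 0.144 x [-0.001 -0.    -1.   ] F [-0.3  0.1 -0.1] w 85.6 q [-0.03  0.01  1.77 -0.    1.35 -1.75]
[[285.48172049   0.         320.08962176]
 [  0.         285.48172049 197.37730227]
 [  0.           0.           1.        ]]
```

View pics/w1.png

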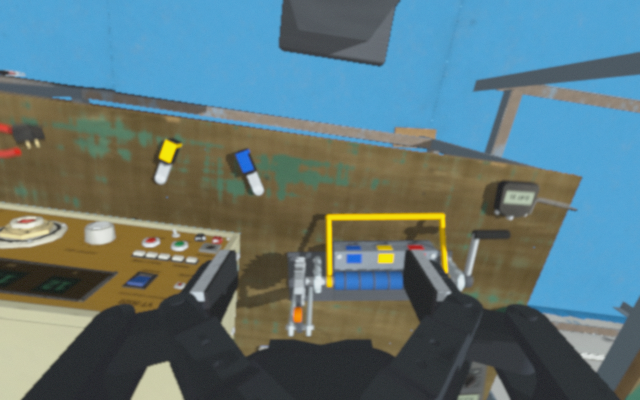

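The wrist view shows the tab at about (298,314), the plates at (353,258), (385,258) and (417,255), the blue gauge at (248,170) and the yellow at (167,160). The bail is down and there is no red gauge.

```bash
cat >> h.py <<'E'
RNG={"yel":((20,150,120),(35,255,255)),"blue":((105,150,90),(125,255,255)),"org":((8,180,130),(18,255,255)),"red":((0,170,110),(6,255,255))}
def blobs(d,c,mn=15):
    m=cv2.inRange(cv2.cvtColor(d["pixels"],cv2.COLOR_RGB2HSV),*RNG[c]);k,_,s,ce=cv2.connectedComponentsWithStats(m)
    return [(ce[i].round(1).tolist(),int(s[i,4]),s[i,:4].tolist()) for i in range(1,k) if s[i,4]>mn]
E
python3 - <<'E'
from h import *
w,s,t=load("w1"),load("s0"),load("t0")
for c in RNG: print(c,blobs(w,c))
b=blobs(w,"org");u=max(b,key=lambda x:x[1])[0]
p,e=tri((w,*u),(s,290.6,211.6),(t,296.2,188.9));print((p*1e3).round(1),np.round(e,1),to_st(p).round(1))
E
```

```text
yel [([168.3, 150.4], 329, [159, 139, 23, 24]), ([8.5, 215.8], 214, [0, 210, 29, 16]), ([383.1, 230.0], 1798, [325, 212, 123, 75]), ([111.4, 264.0], 7237, [0, 216, 212, 96]), ([208.5, 238.9], 18, [207, 237, 4, 5]), ([384.1, 247.4], 56, [377, 245, 15, 5]), ([385.3, 258.0], 127, [378, 254, 15, 9])]
blue [([244.4, 161.1], 268, [236, 150, 18, 23]), ([353.0, 247.5], 50, [347, 246, 13, 4]), ([353.6, 258.5], 109, [347, 255, 14, 8]), ([339.1, 280.2], 140, [335, 272, 9, 17]), ([352.2, 280.1], 194, [346, 272, 13, 17]), ([366.4, 280.0], 197, [361, 272, 12, 17]), ([381.2, 280.2], 194, [376, 272, 12, 17]), ([396.0, 280.0], 196, [390, 272, 13, 17]), ([140.1, 279.3], 66, [132, 277, 17, 6])]
org [([297.6, 314.3], 98, [294, 307, 8, 15])]
red [([4.2, 127.8], 56, [0, 124, 11, 9]), ([13.1, 151.9], 84, [0, 148, 21, 8]), ([414.7, 246.9], 29, [409, 246, 13, 3])]
[604.8  -5.7 120.1] [1.5 1.2 2. ] [  52.8 -134.9  120.1]
```

Run:
```python
from h import *
mv(st(53,-135,165),ori(.15)); mv(st(53,-135,102),ori(.15))
```

```text
row [134.3, -192.1, -31.0] [-0.3, -0.0, -0.0] rows>= 5.7
row [197.3, -192.1, -31.0] [-0.3, -0.0, -0.0] rows>= 6.6
```

Emit:
arm_command(
  plan=[
    [0,-96,-15,-0.3,0,0,0],
    [60,-192,-31,-0.3,0,0,0],
    [134,-192,-31,-0.3,0,0,0],
    [134,-192,-31,-0.3,0,0,0],
    [134,-192,-31,-0.3,0,0,0],
    [134,-192,-31,-0.3,0,0,0],
    [134,-192,-31,-0.3,0,0,0],
    [134,-192,-31,-0.3,0,0,0],
  ],
)

```text
t: 2.87
eef_pos: [0.6046, -0.0069, 0.1625]
eef_rot: [-0.533, 0.465, 0.536, 0.462]
force: [0.0, -0.7, 0.6]
width: 0.085
```

Run:
```python
from h import *
stat(); w=snap("wrist","w2"); 
for c in ("org","blue","yel","red"):print(c,blobs(w,c))
print(proj(w,st(53,-135,119)))
u=max(blobs(w,"org"),key=lambda x:x[1])[0]
p,e=tri((w,*u),(load("w1"),297.6,314.3));print(to_st(p).round(1),np.round(e,1))
mv(st(53,-135,102),ori(.15))
```

```text
t2.87 tcp [604.6  -6.9 162.5] stand [  52.4 -136.1  162.5] z [-0.142  0.99   0.001] yaw 0.143 x [-0.006  0.    -1.   ] F [ 0.  -0.7  0.6] w 85.0 q [-0.03  0.42  1.59 -0.    1.14 -1.74]
org [([319.4, 224.2], 363, [313, 211, 14, 27])]
blue [([409.9, 134.8], 28, [398, 134, 23, 2]), ([411.2, 149.5], 393, [399, 142, 26, 16]), ([516.4, 183.9], 602, [503, 169, 26, 30]), ([542.3, 183.5], 592, [529, 169, 26, 30]), ([389.0, 184.5], 500, [379, 170, 20, 30]), ([413.0, 184.3], 604, [402, 170, 23, 29]), ([438.8, 184.0], 611, [427, 170, 24, 29]), ([464.7, 183.9], 614, [452, 170, 25, 29]), ([490.5, 183.9], 603, [478, 170, 25, 29]), ([564.4, 183.5], 360, [554, 170, 20, 28])]
yel [([469.6, 106.8], 5022, [361, 73, 225, 123]), ([27.7, 112.7], 401, [0, 105, 58, 14]), ([69.3, 113.6], 47, [60, 111, 19, 5]), ([130.2, 111.6], 29, [127, 110, 8, 4]), ([461.4, 134.0], 75, [448, 133, 28, 3]), ([465.2, 149.5], 405, [452, 142, 27, 16])]
red [([513.5, 134.0], 18, [505, 134, 18, 1]), ([519.3, 149.3], 376, [507, 142, 26, 16]), ([566.5, 332.6], 38, [562, 329, 10, 8]), ([582.6, 331.8], 37, [578, 329, 10, 7])]
[321.1345752 224.6841989]
[  54.  -135.5  116.1] [0.7 0.7]
row [62.8, -0.5, 1.1] [-0.4, 0.0, -0.1] rows>= 1.5
```

View pics/w2.png

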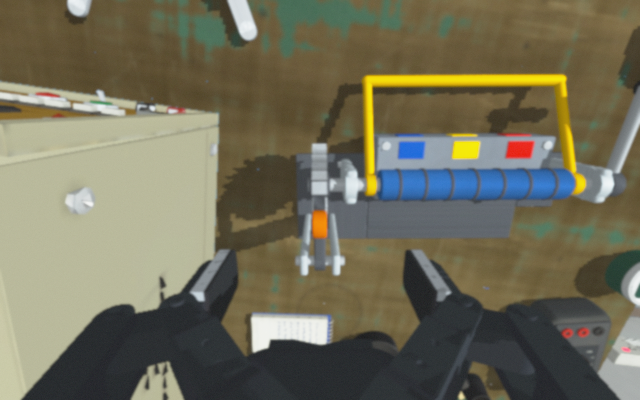

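Emit:
arm_command(
  plan=[
    [30,0,1,-0.4,0,0,0],
    [50,-0.5,1,-0.4,0,0,0],
    [60,-0.5,1,-0.4,0,0,0],
    [60,-0.5,1,-0.4,0,0,0.5],
    [60,-0.5,1,-0.4,0,0,1],
    [60,-0.5,1,-0.4,0,0,1],
    [60,-0.5,1,-0.4,0,0,1],
    [60,-0.5,1,-0.4,0,0,1],
  ],
)

```text
t: 3.58
eef_pos: [0.6063, -0.0059, 0.1071]
eef_rot: [0.537, -0.46, -0.535, -0.462]
force: [0.7, 1.2, -0.0]
width: 0.0256
```

Emit:
arm_command(
  plan=[
    [0,0,0,0,0,0,1],
    [0,0,0,0,0,0,1],
    [0,0,0,0,0,0,1],
  ],
)

```text
t: 3.83
eef_pos: [0.606, -0.0071, 0.1065]
eef_rot: [0.537, -0.461, -0.535, -0.461]
force: [-0.5, -5.0, 5.1]
width: 0.0081
```

Run:
```python
from h import *
stat()
# arc rows: pivot at stand (95,-135,95)
s=monitor.sense();r0=R.from_quat(s["eef_rot"]);piv=st(95,-135,95);ax=r0.apply([0,0,1])
for th in(.1,.2,.3,.4):
    q=R.from_rotvec(ax*th).apply(s["eef_pos"]-piv)+piv
    print(th,(r0.inv().apply(q-s["eef_pos"])*1e3).round(1),np.degrees(th).round(1))
```

```text
t3.83 tcp [606.   -7.1 106.5] stand [  53.8 -136.5  106.5] z [-0.15   0.989 -0.002] yaw 0.151 x [ 0.002 -0.002 -1.   ] F [-0.5 -5.   5.1] w 8.1 q [-0.03  0.47  1.67 -0.    1.01 -1.75]
0.1 [-4.1 -1.4 -0. ] 5.7
0.2 [-7.9 -3.1  0. ] 11.5
0.3 [-11.6  -5.3   0. ] 17.2
0.4 [-15.1  -7.8  -0. ] 22.9
```

Emit:
arm_command(
  plan=[
    [-2,-0.7,0,0,0,2.9,1],
    [-4.1,-1.4,0,0,0,5.7,1],
    [-6,-2.2,0,0,0,8.6,1],
    [-7.9,-3.1,0,0,0,11.5,1],
    [-9.8,-4.2,0,0,0,14.3,1],
    [-11.6,-5.3,0,0,0,17.2,1],
    [-13.4,-6.5,0,0,0,20,1],
    [-15.1,-7.8,0,0,0,22.9,1],
  ],
)

```text
t: 4.5
eef_pos: [0.6137, -0.006, 0.1219]
eef_rot: [-0.434, 0.559, 0.616, 0.344]
force: [0.9, -4.8, 4.9]
width: 0.0087
```

Run:
```python
from h import *
stat()
for i,n in enumerate(("scene",)):
    d=snap(n,"s1"); print(blobs(d,"org"),blobs(d,"yel"))
t=snap("top","t1")["pixels"]
a=d["pixels"][190:320,220:400];b=t[150:265,200:380]
I=np.vstack([cv2.resize(a,(720,520),interpolation=2)])
cv2.imwrite("pics/s1c.png",I[:,:,::-1])
```

```text
t4.50 tcp [613.7  -6.  121.9] stand [  61.6 -136.5  121.9] z [-0.15   0.989 -0.003] yaw 0.151 x [-0.386 -0.061 -0.921] F [ 0.9 -4.8  4.9] w 8.7 q [ 0.    0.66  1.32 -0.06  1.55 -1.71]
[] [([371.6, 216.4], 36, [367, 213, 9, 10]), ([304.5, 261.3], 372, [281, 235, 42, 55]), ([286.2, 265.3], 35, [283, 262, 8, 7]), ([290.4, 269.8], 17, [289, 266, 4, 9]), ([264.7, 281.3], 44, [258, 278, 15, 7])]
```

View pics/s1c.png

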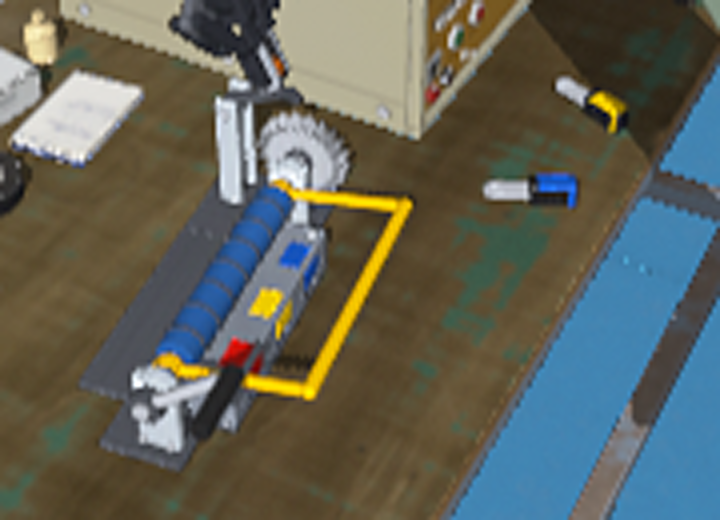

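The pawl is held clear, with the tab in the fingers at about (265,60) in the crop. The bail has already started to rise. I'll hold.

Emit:
arm_command(
  plan=[
    [0,0,0,0,0,0,1],
    [0,0,0,0,0,0,1],
    [0,0,0,0,0,0,1],
    [0,0,0,0,0,0,1],
    [0,0,0,0,0,0,1],
    [0,0,0,0,0,0,1],
    [0,0,0,0,0,0,1],
    [0,0,0,0,0,0,1],
  ],
)

```text
t: 5.27
eef_pos: [0.6136, -0.006, 0.1218]
eef_rot: [-0.435, 0.559, 0.616, 0.345]
force: [0.7, -5.1, 5.0]
width: 0.0082
```

Emit:
arm_command(
  plan=[
    [0,0,0,0,0,0,1],
    [0,0,0,0,0,0,1],
    [0,0,0,0,0,0,1],
    [0,0,0,0,0,0,1],
    [0,0,0,0,0,0,1],
    [0,0,0,0,0,0,1],
    [0,0,0,0,0,0,1],
    [0,0,0,0,0,0,1],
  ],
)

```text
t: 5.93
eef_pos: [0.6136, -0.006, 0.1218]
eef_rot: [-0.435, 0.559, 0.616, 0.345]
force: [-0.3, -5.4, 4.9]
width: 0.0089
```

Emit:
arm_command(
  plan=[
    [0,0,0,0,0,0,1],
    [0,0,0,0,0,0,1],
    [0,0,0,0,0,0,1],
    [0,0,0,0,0,0,1],
    [0,0,0,0,0,0,1],
    [0,0,0,0,0,0,1],
    [0,0,0,0,0,0,1],
    [0,0,0,0,0,0,1],
  ],
)

```text
t: 6.6
eef_pos: [0.6136, -0.006, 0.1218]
eef_rot: [-0.435, 0.559, 0.616, 0.345]
force: [0.1, -3.9, 5.6]
width: 0.0088
```

Emit:
arm_command(
  plan=[
    [0,0,0,0,0,0,1],
    [0,0,0,0,0,0,1],
    [0,0,0,0,0,0,1],
    [0,0,0,0,0,0,1],
    [0,0,0,0,0,0,1],
    [0,0,0,0,0,0,1],
    [0,0,0,0,0,0,1],
    [0,0,0,0,0,0,1],
  ],
)

```text
t: 7.27
eef_pos: [0.6136, -0.006, 0.1218]
eef_rot: [-0.435, 0.559, 0.616, 0.345]
force: [-0.2, -4.7, 5.7]
width: 0.0088
```

Run:
```python
from h import *
stat()
d=snap("scene","s2"); print(blobs(d,"yel"))
# predicted bail bar ends and lever at drum 0
for y in(-90,90):
  for a in (0,.2): print(a,proj(d,st(40-98.5*np.cos(-.449+2.14-a),y,58+98.5*np.sin(-.449+2.14-a))).round(1))
cv2.imwrite("pics/s2c.png",cv2.resize(d["pixels"][190:320,220:400],(720,520),interpolation=2)[:,:,::-1])
```

```text
t7.27 tcp [613.6  -6.  121.8] stand [  61.5 -136.5  121.8] z [-0.15   0.989 -0.003] yaw 0.151 x [-0.383 -0.061 -0.922] F [-0.2 -4.7  5.7] w 8.8 q [ 0.    0.66  1.32 -0.06  1.55 -1.71]
[([268.6, 241.4], 396, [252, 208, 41, 77]), ([371.6, 216.4], 36, [367, 213, 9, 10]), ([286.2, 265.3], 35, [283, 262, 8, 7]), ([290.4, 269.8], 17, [289, 266, 4, 9])]
0 [283.9 211. ]
0.2 [290.5 212.4]
0 [254.  253.7]
0.2 [261.4 255.6]
```

View pics/s2c.png

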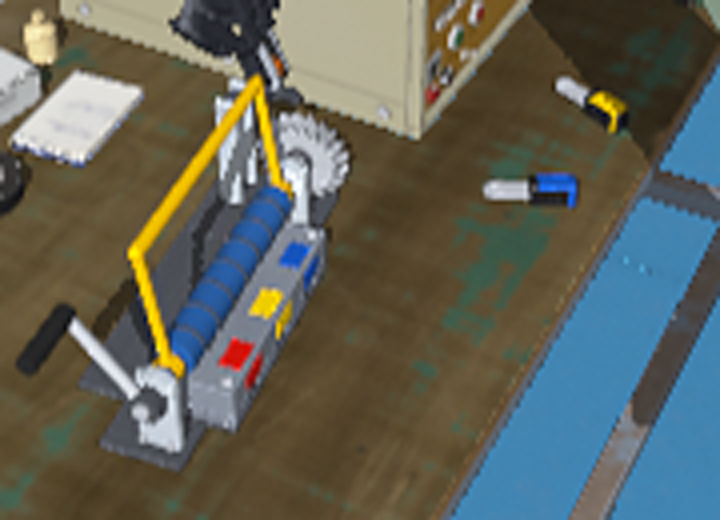

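The bail is up, with its ends at (284,210) and (254,252), matching the prediction for drum 0. Next I lower the pawl and release it.

Run:
```python
from h import *
s=monitor.sense();r0=R.from_quat(s["eef_rot"]);piv=st(95,-135,95);ax=r0.apply([0,0,1])
for th in(-.1,-.2,-.3,-.4):
    q=R.from_rotvec(ax*th).apply(s["eef_pos"]-piv)+piv
    print(th,(r0.inv().apply(q-s["eef_pos"])*1e3).round(1),np.degrees(th).round(1))
```

```text
-0.1 [4.2 1.  0. ] -5.7
-0.2 [8.4 1.5 0. ] -11.5
-0.3 [12.7  1.6  0. ] -17.2
-0.4 [17.   1.3 -0. ] -22.9
```

Emit:
arm_command(
  plan=[
    [2.1,0.5,0,0,0,-2.9,1],
    [4.2,1,0,0,0,-5.7,1],
    [6.3,1.3,0,0,0,-8.6,1],
    [8.4,1.5,0,0,0,-11.5,1],
    [10.5,1.6,0,0,0,-14.3,1],
    [12.7,1.6,0,0,0,-17.2,1],
    [14.8,1.5,0,0,0,-20,1],
    [17,1.3,0,0,0,-22.9,1],
  ],
)

```text
t: 7.98
eef_pos: [0.6063, -0.0071, 0.1071]
eef_rot: [0.538, -0.46, -0.535, -0.462]
force: [-0.6, -3.4, 14.1]
width: 0.0084
```

Emit:
arm_command(
  plan=[
    [0,0,0,0,0,0,0.6],
    [0,0,0,0,0,0,0.6],
    [0,0,0,0,0,0,0.6],
    [0,0,0,0,0,0,0.6],
    [-30,0,0,0,0,0,0.6],
    [-60,0,0,0,0,0,0.6],
    [-90,0,0,0,0,0,0.6],
    [-120,0,0,0,0,0,0.6],
  ],
)

```text
t: 8.65
eef_pos: [0.6054, -0.0054, 0.2265]
eef_rot: [-0.535, 0.461, 0.537, 0.461]
force: [0.8, -0.9, -0.6]
width: 0.0342
```

Run:
```python
from h import *
stat()
s,t,w=snap("scene","s3"),snap("top","t3"),snap("wrist","w3")
bs,bt,bw=blobs(s,"org",4),blobs(t,"org",4),blobs(w,"org",4);print(bs,bt,bw)
for n,d in(("s",s),("t",t),("w",w)):print(n,proj(d,st(53,-135,119)).round(1))
print(blobs(s,"yel"));print(blobs(t,"yel"),blobs(t,"blue",25))
# gauges
h0=[blobs(t,"blue"),blobs(t,"yel")]
```

```text
t8.65 tcp [605.4  -5.4 226.5] stand [  53.4 -134.7  226.5] z [-0.15   0.989  0.001] yaw 0.150 x [-0.002  0.001 -1.   ] F [ 0.8 -0.9 -0.6] w 34.2 q [-0.03  0.37  1.5   0.    1.27 -1.75]
[([290.5, 211.5], 32, [288, 209, 6, 6])] [([296.1, 188.6], 14, [295, 186, 3, 6])] [([318.6, 189.9], 199, [314, 180, 11, 20])]
s [290.2 212.1]
t [296.4 189.5]
w [320.  189.9]
[([268.5, 241.5], 398, [252, 209, 41, 76]), ([372.0, 216.2], 44, [367, 213, 10, 10]), ([286.2, 265.3], 35, [283, 262, 8, 7]), ([290.4, 269.8], 17, [289, 266, 4, 9])]
[([272.6, 188.7], 67, [261, 187, 22, 5]), ([231.0, 195.5], 104, [221, 191, 23, 17]), ([361.5, 249.0], 48, [358, 245, 8, 9])] [([327.8, 247.9], 38, [325, 244, 7, 9])]
```

Run:
```python
from h import *
mv([.44,-.03,.22],ori(.15));mv([.42,-.15,.20],ori(.15))
t=load("t3")
for u in((330,205),(330,213)):
  for z in(0,.1,.2,.25):print(u,z,onz(t,*u,z).round(3))
```

```text
row [7.3, 168.9, 0.7] [0.0, -0.0, 0.3] rows>= 4.1
row [27.1, 206.8, -114.9] [0.0, -0.0, 0.3] rows>= 5.7
(330, 205) 0 [ 0.58  -0.118  0.   ]
(330, 205) 0.1 [ 0.561 -0.115  0.1  ]
(330, 205) 0.2 [ 0.542 -0.111  0.2  ]
(330, 205) 0.25 [ 0.532 -0.109  0.25 ]
(330, 213) 0 [ 0.552 -0.118  0.   ]
(330, 213) 0.1 [ 0.535 -0.115  0.1  ]
(330, 213) 0.2 [ 0.518 -0.112  0.2  ]
(330, 213) 0.25 [ 0.509 -0.11   0.25 ]
```

Emit:
arm_command(
  plan=[
    [7,40,0,0,0,0,0.3],
    [7,80,0,0,0,0,0],
    [7,120,0,0,0,0,0],
    [7,160,0,0,0,0,0],
    [27,190,-30,0,0,0,0],
    [27,207,-68,0,0,0,0],
    [27,207,-100,0,0,0,0],
    [27,207,-115,0,0,0,0],
  ],
)

```text
t: 9.47
eef_pos: [0.4167, -0.153, 0.1972]
eef_rot: [-0.535, 0.462, 0.536, 0.461]
force: [0.7, -0.1, 0.4]
width: 0.0854
```

Run:
```python
from h import *
stat(); w=snap("wrist","w4")
print(blobs(w,"blue"),blobs(w,"yel"))
```

```text
t9.47 tcp [ 416.7 -153.   197.2] stand [-155.2 -252.4  197.2] z [-0.148  0.989  0.   ] yaw 0.148 x [-0.002  0.    -1.   ] F [ 0.7 -0.1  0.4] w 85.4 q [-0.38  0.14  1.9  -0.    1.11 -2.1 ]
[([349.6, 190.6], 365, [340, 177, 20, 28]), ([477.8, 296.8], 73, [469, 294, 17, 7]), ([576.3, 340.4], 291, [565, 330, 21, 23]), ([591.7, 341.5], 178, [583, 330, 16, 23])] [([253.3, 176.1], 472, [241, 162, 27, 30]), ([73.3, 290.7], 5248, [0, 244, 174, 92]), ([189.8, 270.5], 55, [181, 267, 15, 11]), ([275.4, 314.0], 3143, [224, 275, 102, 74]), ([514.4, 297.0], 122, [504, 294, 22, 7]), ([618.0, 361.1], 462, [597, 333, 43, 55]), ([472.8, 387.5], 260, [465, 372, 19, 28])]
```

View pics/w4.png

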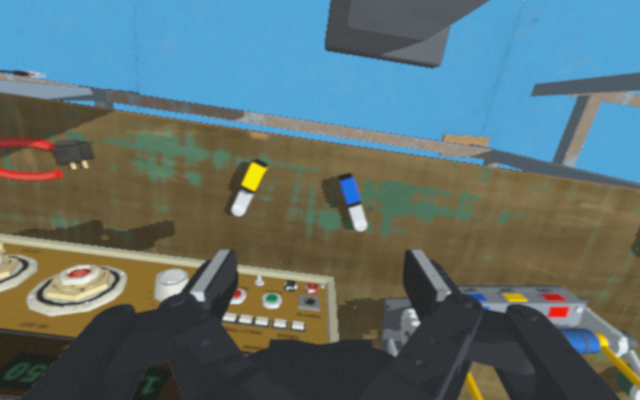

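```bash
cat >> h.py <<'E'
def gauge(d,uv,c):
    """handle colour patch near uv, blade next to it -> world handle centre, heading"""
    hsv=cv2.cvtColor(d["pixels"],cv2.COLOR_RGB2HSV);b=min(blobs(d,c),key=lambda x:np.hypot(x[0][0]-uv[0],x[0][1]-uv[1]))
    m=cv2.inRange(hsv,(0,0,130),(179,60,255));k,_,s,ce=cv2.connectedComponentsWithStats(m)
    i=min([i for i in range(1,k) if s[i,4]>b[1]*.3],key=lambda i:np.hypot(*(ce[i]-b[0])))
    H=onz(d,*b[0],.019);B=onz(d,*ce[i],.012);v=(B-H)[:2];n=v/np.linalg.norm(v)
    print(c,"patch",b[0],b[1],"blade",ce[i].round(1),s[i,4],"H",(H*1e3).round(1),"B",(B*1e3).round(1),"dist %.1f"%(np.linalg.norm(v)*1e3),"ctr",((B[:2]-n*.037)*1e3).round(1),"head %.3f"%np.arctan2(v[1],v[0]))
E
python3 - <<'E'
from h import *
w=load("w4");a=load("w1");s=load("s0");t=load("t0")
gauge(w,(349,190),"blue");gauge(w,(253,176),"yel")
gauge(a,(244,161),"blue");gauge(a,(168,150),"yel")
for o in(((w,349.6,190.6),(a,244.4,161.1),(s,359.3,236.1),(t,327.8,247.9)),((w,253.3,176.1),(a,168.3,150.4),(s,372,216.2),(t,361.4,249.1))):
    p,e=tri(*o);print((p*1e3).round(1),np.round(e,1))
E
```

```text
blue patch [349.6, 190.6] 365 blade [358.4 217.8] 371 H [ 426.1 -116.3   19. ] B [460.7 -98.4  12. ] dist 39.0 ctr [ 427.9 -115.4] head 0.479
yel patch [253.3, 176.1] 472 blade [241.4 203.3] 367 H [ 425.3 -228.8   19. ] B [ 462.9 -241.9   12. ] dist 39.8 ctr [ 428.  -229.7] head -0.334
blue patch [244.4, 161.1] 268 blade [255.7 183.5] 270 H [ 425.5 -114.2   19. ] B [459.8 -96.4  12. ] dist 38.6 ctr [ 427.  -113.5] head 0.481
yel patch [168.3, 150.4] 329 blade [162.4 173.2] 252 H [ 425.6 -226.3   19. ] B [ 463.7 -239.4   12. ] dist 40.3 ctr [ 428.7 -227.3] head -0.332
[ 426.1 -114.8   17.4] [1.4 0.3 3.3 3.7]
[ 425.8 -227.3   18.7] [1.7 0.7 1.7 2.5]
```

Run:
```python
from h import *
mv([.4238,-.1164,.060],ori(.48)); mv([.4238,-.1164,.004],ori(.48))
```

```text
row [137.3, -11.6, 36.6] [-19.1, -0.0, -0.1] rows>= 3.4
row [193.3, -11.7, 36.6] [-19.1, -0.0, -0.1] rows>= 4.7
```

Emit:
arm_command(
  plan=[
    [40,-12,37,-7,0,0,0.3],
    [80,-12,37,-14,0,0,0.3],
    [115,-12,37,-19.1,0,0,0.3],
    [137,-12,37,-19.1,0,0,0.3],
    [137,-12,37,-19.1,0,0,0.3],
    [137,-12,37,-19.1,0,0,0.3],
  ],
)

```text
t: 10.02
eef_pos: [0.4233, -0.1113, 0.0603]
eef_rot: [-0.604, 0.366, 0.607, 0.365]
force: [-0.3, -0.6, 0.5]
width: 0.0595
```

Run:
```python
from h import *
stat(); w=snap("wrist","w5")
u=proj(w,[.427,-.1146,.019]);gauge(w,u,"blue")
mv([.4238,-.1164,.004],ori(.48))
```

```text
t10.02 tcp [ 423.3 -111.3   60.3] stand [-142.4 -212.2   60.3] z [-0.465  0.885  0.004] yaw 0.484 x [-0.005  0.002 -1.   ] F [-0.3 -0.6  0.5] w 59.5 q [-0.28  0.31  2.1   0.    0.74 -2.34]
blue patch [312.4, 225.7] 976 blade [312.4 270.1] 815 H [ 426.1 -115.2   19. ] B [461.2 -97.2  12. ] dist 39.5 ctr [ 428.3 -114. ] head 0.472
row [57.7, 2.9, -3.5] [0.2, 0.0, -0.0] rows>= 1.4
```

Run:
```python
from h import *
stat(); mv([.4245,-.1161,.004],ori(.475))
```

```text
t10.07 tcp [ 424.8 -111.9   61.7] stand [-141.  -213.1   61.7] z [-0.465  0.885  0.001] yaw 0.484 x [-0.001  0.    -1.   ] F [ 0.7 -0.   0.7] w 59.8 q [-0.28  0.3   2.1   0.    0.74 -2.34]
row [57.7, 2.2, -3.6] [0.5, 0.0, -0.0] rows>= 1.4
```

Emit:
arm_command(
  plan=[
    [20,2,-3.6,-0.5,0,0,0.3],
    [35,2,-3.6,-0.5,0,0,0.3],
    [35,2,-3.6,-0.5,0,0,0.3],
    [35,2,-3.6,-0.5,0,0,0.3],
  ],
)

```text
t: 10.4
eef_pos: [0.4253, -0.1166, 0.0278]
eef_rot: [0.607, -0.363, -0.606, -0.363]
force: [0.4, -0.3, -0.6]
width: 0.0601
```

Run:
```python
from h import *
stat(); mv([.4245,-.1161,.004],ori(.475)); w=snap("wrist","w6");stat();gauge(w,proj(w,[.427,-.1146,.019]),"blue")
```

```text
t10.40 tcp [ 425.3 -116.6   27.8] stand [-141.3 -217.7   27.8] z [-0.473  0.881 -0.001] yaw 0.492 x [ 0.002 -0.    -1.   ] F [ 0.4 -0.3 -0.6] w 60.1 q [-0.29  0.36  2.13  0.    0.65 -2.36]
row [23.8, 0.4, 0.8] [1.0, -0.1, 0.1] rows>= 0.6
t10.45 tcp [ 425.6 -116.7   28.1] stand [-140.9 -217.9   28.1] z [-0.473  0.881 -0.002] yaw 0.493 x [ 0.003 -0.001 -1.   ] F [-0.1  0.2  0.8] w 59.9 q [-0.29  0.36  2.13  0.    0.64 -2.36]
blue patch [321.3, 248.1] 1250 blade [320.  297.6] 1016 H [ 425.6 -115.1   19. ] B [460.9 -97.1  12. ] dist 39.6 ctr [ 427.9 -113.9] head 0.472
```

Emit:
arm_command(
  plan=[
    [15,0.5,0.5,1,0,0,0.3],
    [23.5,0.5,0.5,1,0,0,0.3],
    [23.5,0.5,0.5,1,0,0,0.6],
    [23.5,0.5,0.5,1,0,0,1],
    [23.5,0.5,0.5,1,0,0,1],
    [23.5,0.5,0.5,1,0,0,1],
    [23.5,0.5,0.5,1,0,0,1],
    [23.5,0.5,0.5,1,0,0,1],
  ],
)

```text
t: 11.12
eef_pos: [0.4244, -0.1164, 0.0039]
eef_rot: [0.604, -0.368, -0.603, -0.368]
force: [-0.8, -0.1, 6.3]
width: 0.0149
```

Emit:
arm_command(
  plan=[
    [0,0,0,0,0,0,1],
    [-15,0,0,0,0,0,1],
    [-35,0,0,0,0,0,1],
    [-50,0,0,0,0,0,1],
    [-50,0,0,0,0,0,1],
  ],
)

```text
t: 11.53
eef_pos: [0.4256, -0.1168, 0.0555]
eef_rot: [0.606, -0.368, -0.602, -0.369]
force: [0.6, 0.3, -0.2]
width: 0.0142
```

Run:
```python
from h import *
stat(); w=snap("wrist","w7");mv(st(-90,-50,.055*1e3),ori(.15));print(blobs(w,"blue"))
```

```text
t11.53 tcp [ 425.6 -116.8   55.5] stand [-140.9 -218.    55.5] z [-0.458  0.889 -0.004] yaw 0.475 x [ 0.006 -0.002 -1.   ] F [ 0.6  0.3 -0.2] w 14.2 q [-0.29  0.31  2.11 -0.    0.72 -2.34]
row [-0.9, -102.6, 142.2] [18.6, -0.1, 0.2] rows>= 4.2
[([320.1, 271.3], 1575, [304, 245, 33, 54])]
```

Emit:
arm_command(
  plan=[
    [-1,-35,48,7,0,0,1],
    [-1,-70,96,14,0,0,1],
    [-1,-102.6,142,18.6,0,0,1],
    [-1,-102.6,142,18.6,0,0,1],
    [-1,-102.6,142,18.6,0,0,1],
    [-1,-102.6,142,18.6,0,0,1],
  ],
)

```text
t: 12.08
eef_pos: [0.4503, 0.061, 0.0531]
eef_rot: [-0.537, 0.459, 0.538, 0.46]
force: [-0.3, -0.5, -0.9]
width: 0.0141
```

Run:
```python
from h import *
stat(); w=snap("wrist","w8");stat();mv(st(-80,-50,4),ori(.15))
for c in("blue","yel","red"):print(c,blobs(w,c,40))
print(proj(w,st(0,-50,10)),proj(w,st(0,0,10)))
```

```text
t12.08 tcp [450.3  61.   53.1] stand [-90.  -45.9  53.1] z [-0.155  0.988  0.001] yaw 0.155 x [-0.     0.001 -1.   ] F [-0.3 -0.5 -0.9] w 14.1 q [ 0.11  0.34  2.08  0.    0.73 -1.62]
t12.13 tcp [449.5  59.1  52.9] stand [-91.  -47.7  52.9] z [-0.155  0.988  0.   ] yaw 0.155 x [-0.002 -0.    -1.   ] F [ 0.6 -1.  -1.6] w 14.6 q [ 0.11  0.34  2.08 -0.    0.73 -1.62]
row [48.9, -11.1, -2.4] [0.3, 0.0, -0.1] rows>= 1.2
blue [([320.1, 271.1], 1561, [304, 245, 33, 53])]
yel [([14.1, 328.7], 333, [0, 317, 30, 34])]
red [([3.7, 327.3], 55, [0, 324, 10, 8])]
[313.96290929 328.57231699] [376.82620903 328.7459902 ]
```

View pics/w8.png

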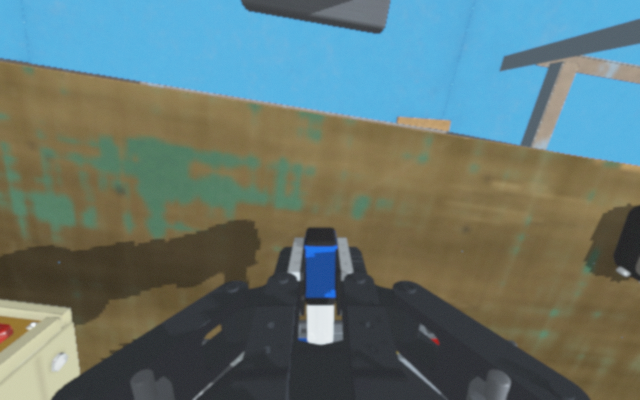

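The blue gauge is gripped straight, with its patch centred at (320,271) and the blade pointing down-image toward the stand. The fingers hide the slot, so I'll refine the slot pose from the stored views.

Run:
```python
from h import *
fs={"s0":load("s0"),"t0":load("t0"),"w1":load("w1"),"w2":load("w2"),"w3":load("w3"),"w4":load("w4")}
obs={"blue":{"s0":(293,253.4),"t0":(273.9,208.9),"w1":(353.6,258.5),"w2":(411.2,149.5)},
"yel":{"s0":(286.2,265.3),"t0":(258.9,210.6),"w1":(385.3,258.0),"w2":(465.2,149.5)},
"red":{"s0":(278.7,278),"t0":(244.5,212.5),"w2":(519.3,149.3)}}
P={}
for k,o in obs.items():
    p,e=tri(*[(fs[n],*u) for n,u in o.items()]);P[k]=p;print(k,to_st(p).round(1),np.round(e,1))
    for n in o: print("   ",n,"at z41:",to_st(onz(fs[n],*o[n],.041)).round(1))
w=load("w8");s=monitor.sense()
T=np.linalg.inv(w["view"])  # cam->world at w8
# expected pixel of points on tool centreline at patch height
M=R.from_quat(s["eef_rot"]);print(proj(w,s["eef_pos"]+M.apply([-.015,0,0])),s["eef_pos"])
```

```text
blue [ 12.4 -50.9  41.2] [0.8 2.2 0.9 0.9]
    s0 at z41: [ 12.1 -51.8  41. ]
    t0 at z41: [ 14.5 -49.8  41. ]
    w1 at z41: [ 11.4 -50.8  41. ]
    w2 at z41: [ 11.8 -51.5  41. ]
yel [12.5 -0.8 41. ] [1.4 3.  1.4 1. ]
    s0 at z41: [11.8 -2.1 41. ]
    t0 at z41: [15.   1.1 41. ]
    w1 at z41: [10.9 -0.9 41. ]
    w2 at z41: [12.2 -1.8 41. ]
red [12.9 48.5 41.7] [1.1 2.  1. ]
    s0 at z41: [12.2 47.4 41. ]
    t0 at z41: [14.6 49.9 41. ]
    w2 at z41: [12.4 47.9 41. ]
[316.01003134 266.86311384] [0.44953874 0.05905793 0.0529335 ]
```

Emit:
arm_command(
  plan=[
    [-40,0,0,0,0,0,1],
    [-80,0,0,0,0,0,1],
    [-120,0,0,0,0,0,1],
    [-145,-40,0,0,0,0,1],
    [-145,-80,10,0,0,0,1],
    [-145,-100,20,0,0,0,1],
    [-145,-100,20,0,0,0,1],
    [-145,-100,20,0,0,0,1],
  ],
)

```text
t: 12.8
eef_pos: [0.5457, 0.091, 0.1973]
eef_rot: [-0.536, 0.462, 0.537, 0.46]
force: [-0.3, 0.1, -1.5]
width: 0.0149
```

Emit:
arm_command(
  plan=[
    [0,0,0,0,0,0,1],
    [0,0,0,0,0,0,1],
    [0,0,0,0,0,0,1],
    [0,0,0,0,0,0,1],
  ],
)

```text
t: 13.13
eef_pos: [0.545, 0.0913, 0.199]
eef_rot: [-0.536, 0.461, 0.536, 0.461]
force: [-0.5, -0.5, -1.0]
width: 0.0145
```

Run:
```python
from h import *
stat(); w=snap("wrist","w9");stat()
for c in("blue","yel","red"):
  for b in blobs(w,c,60):print(c,b,to_st(onz(w,*b[0],.041)).round(1))
mv(st(-90,-50,55),ori(.15))
```

```text
t13.13 tcp [545.   91.3 199. ] stand [  8.2 -30.1 199. ] z [-0.15   0.989 -0.   ] yaw 0.150 x [-0. -0. -1.] F [-0.5 -0.5 -1. ] w 14.5 q [ 0.15  0.31  1.67 -0.    1.17 -1.58]
t13.18 tcp [545.2  91.4 199.1] stand [  8.4 -30.  199.1] z [-0.15   0.989 -0.   ] yaw 0.150 x [-0. -0. -1.] F [-0.6  0.4 -0.3] w 14.6 q [ 0.15  0.31  1.67 -0.    1.17 -1.58]
blue ([300.6, 185.8], 250, [291, 180, 20, 13]) [ 12. -51.  41.]
blue ([275.1, 215.4], 307, [269, 203, 13, 25]) [ 46.4 -80.4  41. ]
blue ([294.2, 215.4], 413, [286, 204, 18, 24]) [ 46.5 -58.9  41. ]
blue ([315.6, 215.5], 424, [307, 204, 18, 24]) [ 46.6 -34.9  41. ]
blue ([337.3, 215.5], 421, [329, 204, 18, 24]) [ 46.6 -10.5  41. ]
blue ([358.5, 215.5], 420, [350, 204, 18, 24]) [46.6 13.3 41. ]
blue ([380.1, 215.8], 425, [371, 204, 19, 25]) [47.  37.6 41. ]
blue ([401.7, 215.5], 417, [393, 204, 19, 24]) [46.6 61.9 41. ]
blue ([420.4, 215.4], 274, [414, 204, 14, 24]) [46.5 82.9 41. ]
blue ([320.1, 271.1], 1567, [304, 245, 33, 54]) [118.  -29.9  41. ]
yel ([20.3, 13.7], 812, [4, 0, 43, 34]) [-151.2 -304.    41. ]
yel ([11.3, 146.7], 213, [0, 140, 30, 16]) [ -30.4 -351.8   41. ]
yel ([51.2, 158.1], 300, [39, 147, 25, 23]) [ -18.4 -313.6   41. ]
yel ([11.8, 172.9], 241, [0, 167, 38, 14]) [  -2.5 -360.4   41. ]
yel ([345.7, 172.0], 62, [336, 170, 21, 4]) [-3.3 -2.4 41. ]
yel ([346.0, 185.5], 290, [336, 179, 21, 14]) [11.7 -1.6 41. ]
yel ([253.1, 256.3], 1056, [233, 206, 41, 81]) [  98.  -108.8   41. ]
yel ([435.9, 267.3], 2305, [368, 207, 117, 81]) [112.9 108.4  41. ]
red ([391.8, 185.5], 237, [382, 180, 21, 12]) [11.7 48.2 41. ]
row [144.1, 98.4, -20.0] [0.0, -0.0, -0.0] rows>= 4.2
```

```bash
sed -i 's/SO=np.array(\[.5324,.1198,0.\])/SO=np.array([.5326,.1184,0.])/' h.py
python3 - <<'E'
from h import *
mv(st(-90,-50,55),ori(.15))
E
```

```text
row [144.1, 98.4, -21.4] [0.0, -0.0, -0.0] rows>= 4.2
```

Emit:
arm_command(
  plan=[
    [0,40,0,0,0,0,1],
    [0,80,-10,0,0,0,1],
    [30,98.4,-21.4,0,0,0,1],
    [70,98.4,-21.4,0,0,0,1],
    [110,98.4,-21.4,0,0,0,1],
    [144,98.4,-21.4,0,0,0,1],
    [144,98.4,-21.4,0,0,0,1],
    [144,98.4,-21.4,0,0,0,1],
  ],
)

```text
t: 13.85
eef_pos: [0.4508, 0.0557, 0.0546]
eef_rot: [-0.535, 0.462, 0.537, 0.46]
force: [0.5, -0.1, -0.1]
width: 0.0146
```

Emit:
arm_command(
  plan=[
    [20,0,0,0,0,0,1],
    [35,0,0,0,0,0,1],
    [45,0,0,0,0,0,1],
    [49,0,0,0,0,0,1],
    [49,0,0,0,0,0,1],
    [49,0,0,0,0,0,1],
  ],
)

```text
t: 14.35
eef_pos: [0.4533, 0.0561, 0.0076]
eef_rot: [0.537, -0.46, -0.535, -0.462]
force: [-0.4, -0.1, -0.8]
width: 0.0144
```

Run:
```python
from h import *
stat();w=snap("wrist","w10");mv(st(-75,-50,4),ori(.15));print(blobs(w,"blue")[0]);mv(st(-23,-50,4),ori(.15))
```

```text
t14.35 tcp [453.3  56.1   7.6] stand [-87.8 -49.8   7.6] z [-0.15   0.989 -0.   ] yaw 0.151 x [ 0.003  0.    -1.   ] F [-0.4 -0.1 -0.8] w 14.4 q [ 0.1   0.41  2.12 -0.    0.61 -1.62]
row [3.6, -12.8, -0.2] [0.0, -0.0, 0.2] rows>= 0.3
([320.1, 271.1], 1564, [304, 245, 33, 53])
row [3.8, -64.8, -0.3] [0.0, -0.0, 0.2] rows>= 1.6
```

Emit:
arm_command(
  plan=[
    [3,0,0,0,0,0,1],
    [3,0,0,0,0,0,1],
    [3.3,-8,0,0,0,0,1],
    [3.3,-16,0,0,0,0,1],
    [3.3,-24,0,0,0,0,1],
    [3.3,-32,0,0,0,0,1],
    [3.3,-40,0,0,0,0,1],
    [3.3,-40,0,0,0,0,1],
  ],
)

```text
t: 15.07
eef_pos: [0.492, 0.062, 0.0039]
eef_rot: [0.536, -0.461, -0.536, -0.461]
force: [-1.5, 0.0, 9.8]
width: 0.0143
```

Run:
```python
from h import *
stat();w=snap("wrist","w11");print(blobs(w,"blue")[0]);mv(st(-23,-50,4),ori(.15))
```

```text
t15.07 tcp [492.   62.    3.9] stand [-48.6 -49.7   3.9] z [-0.15   0.989 -0.   ] yaw 0.151 x [ 0.001 -0.    -1.   ] F [-1.5  0.   9.8] w 14.3 q [ 0.1   0.46  2.03 -0.    0.65 -1.62]
([320.2, 271.1], 1562, [304, 245, 33, 53])
row [-0.0, -25.6, -0.3] [0.0, -0.0, 0.1] rows>= 0.6
```

Emit:
arm_command(
  plan=[
    [-0.3,-6,0,0,0,0,1],
    [-0.3,-12,0,0,0,0,1],
    [-0.3,-18,0,0,0,0,1],
    [-0.3,-22,0,0,0,0,1],
    [-0.3,-25,0,0,0,0,1],
    [-0.3,-27,0,0,0,0,1],
    [-0.3,-27,0,0,0,0,1],
  ],
)

```text
t: 15.7
eef_pos: [0.5172, 0.0658, 0.0039]
eef_rot: [-0.536, 0.461, 0.537, 0.46]
force: [-2.9, -0.5, 8.3]
width: 0.0143
```

Run:
```python
from h import *
stat();w=snap("wrist","w12");print(blobs(w,"blue")[0])
```

```text
t15.70 tcp [517.2  65.8   3.9] stand [-23.1 -49.7   3.9] z [-0.15   0.989 -0.   ] yaw 0.151 x [-0.002 -0.    -1.   ] F [-2.9 -0.5  8.3] w 14.3 q [ 0.1   0.49  1.97 -0.    0.68 -1.62]
([320.2, 271.0], 1561, [304, 245, 33, 53])
```

Not at the stop yet (-2.9 N is friction). I'll push a few mm further.

Emit:
arm_command(
  plan=[
    [0,-1.5,0,0,0,0,1],
    [0,-3,0,0,0,0,1],
    [0,-4.5,0,0,0,0,1],
    [0,-4.5,0,0,0,0,1],
  ],
)

```text
t: 16.08
eef_pos: [0.5176, 0.0659, 0.0039]
eef_rot: [-0.534, 0.464, 0.539, 0.458]
force: [-11.6, -2.2, 16.6]
width: 0.0148
```

Run:
```python
from h import *
stat();w=snap("wrist","w13");print(blobs(w,"blue")[0])
```

```text
t16.08 tcp [517.6  65.9   3.9] stand [-22.6 -49.6   3.9] z [-0.15   0.989  0.   ] yaw 0.151 x [-0.01  -0.001 -1.   ] F [-11.6  -2.2  16.6] w 14.8 q [ 0.1   0.49  1.96 -0.    0.69 -1.62]
([320.1, 270.8], 1588, [304, 244, 33, 55])
```

Emit:
arm_command(
  plan=[
    [0,0,0,0,0,0,0.65],
    [0,0,0,0,0,0,0.65],
    [0,0,0,0,0,0,0.65],
    [0,0,0,0,0,0,0.65],
    [-35,0,0,0,0,0,0.65],
    [-70,10,0,0,0,0,0.65],
    [-110,40,0,0,0,0,0.3],
    [-150,80,0,0,0,0,0],
  ],
)

```text
t: 16.8
eef_pos: [0.4604, 0.0572, 0.138]
eef_rot: [0.537, -0.46, -0.536, -0.461]
force: [0.3, -0.5, 1.4]
width: 0.0527
```

Run:
```python
from h import *
stat();mv([.42,-.19,.20],ori(-.2))
s=snap("scene","s4");t=snap("top","t4");print(blobs(s,"blue",20),blobs(s,"yel",20),blobs(t,"yel",20))
print(proj(s,st(-19,-50,18)),proj(t,st(-19,-50,18)))
```

```text
t16.80 tcp [460.4  57.2 138. ] stand [-80.6 -49.8 138. ] z [-0.15   0.989 -0.   ] yaw 0.151 x [ 0.002  0.    -1.   ] F [ 0.3 -0.5  1.4] w 52.7 q [ 0.1   0.23  1.95 -0.    0.96 -1.62]
row [-62.1, 76.9, -238.3] [20.1, 0.0, 0.1] rows>= 6.2
[([278.3, 255.6], 303, [264, 237, 29, 39]), ([293.0, 253.4], 30, [290, 251, 7, 6]), ([304.3, 262.2], 68, [299, 258, 11, 12]), ([266.1, 276.2], 53, [262, 272, 9, 11])] [([268.5, 241.6], 396, [252, 209, 41, 76]), ([372.0, 216.2], 44, [367, 213, 10, 10]), ([286.2, 265.3], 35, [283, 262, 8, 7])] [([252.8, 192.1], 245, [221, 187, 65, 16]), ([361.4, 249.1], 49, [358, 245, 8, 9])]
[303.18300088 261.88800774] [276.15131867 219.57572956]
```

Run:
```python
from h import *
mv([.4242,-.2272,.07],ori(-.333))
```

```text
row [70.1, 76.9, -275.7] [27.7, 0.1, 0.4] rows>= 7.1
```

Emit:
arm_command(
  plan=[
    [0,30,-40,5,0,0,0.3],
    [0,50,-80,10,0,0,0.3],
    [0,70,-120,15,0,0,0.3],
    [0,77,-160,20,0,0,0.3],
    [0,77,-200,25,0,0,0.3],
    [20,77,-235,27.7,0,0,0.3],
    [50,77,-265,27.7,0,0,0.3],
    [70,77,-275.7,27.7,0,0,0.3],
  ],
)

```text
t: 17.57
eef_pos: [0.4261, -0.2313, 0.0653]
eef_rot: [-0.411, 0.576, 0.408, 0.577]
force: [0.1, 0.8, -0.4]
width: 0.06
```

Emit:
arm_command(
  plan=[
    [0,0,0,0,0,0,0.3],
    [0,0,0,0,0,0,0.3],
    [0,0,0,0,0,0,0.3],
  ],
)

```text
t: 17.82
eef_pos: [0.4247, -0.2266, 0.0664]
eef_rot: [-0.41, 0.576, 0.411, 0.576]
force: [-0.5, -0.4, -0.4]
width: 0.06
```

Run:
```python
from h import *
stat();w=snap("wrist","w14");gauge(w,proj(w,[.426,-.228,.019]),"yel");mv([.4242,-.2272,.028],ori(-.333))
```

```text
t17.82 tcp [ 424.7 -226.6   66.4] stand [-158.2 -325.    66.4] z [0.326 0.945 0.   ] yaw -0.333 x [-0.     0.001 -1.   ] F [-0.5 -0.4 -0.4] w 60.0 q [-0.51  0.35  2.    0.    0.79 -1.75]
yel patch [319.0, 222.9] 1021 blade [318.8 266.7] 723 H [ 425.4 -227.7   19. ] B [ 463.  -240.9   12. ] dist 39.9 ctr [ 428.1 -228.6] head -0.339
row [39.0, 0.6, -1.0] [0.1, 0.0, 0.1] rows>= 0.9
```

Emit:
arm_command(
  plan=[
    [30,0.5,-0.7,0,0,0,0.3],
    [50,0.5,-0.7,0,0,0,0.3],
    [60,0.5,-0.7,0,0,0,0.3],
    [62,0.5,-0.7,0,0,0,0.3],
    [62,0.5,-0.7,0,0,0,0.6],
    [62,0.5,-0.7,0,0,0,1],
    [62,0.5,-0.7,0,0,0,1],
    [62,0.5,-0.7,0,0,0,1],
  ],
)

```text
t: 18.53
eef_pos: [0.4247, -0.2278, 0.0058]
eef_rot: [-0.411, 0.575, 0.41, 0.576]
force: [0.5, 0.0, 4.4]
width: 0.0143
```

Emit:
arm_command(
  plan=[
    [0,0,0,0,0,0,1],
    [0,0,0,0,0,0,1],
    [0,0,0,0,0,0,1],
    [-15,0,0,0,0,0,1],
    [-35,0,0,0,0,0,1],
    [-50,0,0,0,0,0,1],
    [-50,0,0,0,0,0,1],
    [-50,0,0,0,0,0,1],
  ],
)

```text
t: 19.2
eef_pos: [0.4244, -0.2279, 0.0554]
eef_rot: [-0.411, 0.575, 0.409, 0.576]
force: [0.4, -0.1, -1.1]
width: 0.0144
```

Run:
```python
from h import *
stat(); w=snap("wrist","w15");mv(st(-90,0,55),ori(.15));print(blobs(w,"yel",500))
```

```text
t19.20 tcp [ 424.4 -227.9   55.4] stand [-158.7 -326.3   55.4] z [ 0.327  0.945 -0.001] yaw -0.333 x [ 0.003 -0.001 -1.   ] F [ 0.4 -0.1 -1.1] w 14.4 q [-0.52  0.37  2.02 -0.    0.76 -1.75]
row [-0.6, 89.8, 320.8] [-27.7, -0.0, 0.0] rows>= 8.0
[([319.8, 266.9], 1565, [304, 241, 33, 53])]
```

Emit:
arm_command(
  plan=[
    [-5,20,38,-5,0,0,1],
    [-5,34,76,-10,0,0,1],
    [-5,45,114,-15,0,0,1],
    [-5,55,152,-20,0,0,1],
    [-3,64,190,-25,0,0,1],
    [0,73,228,-27.7,0,0,1],
    [0,80,266,-27.7,0,0,1],
    [0,86,300,-27.7,0,0,1],
  ],
)

```text
t: 19.92
eef_pos: [0.4394, 0.0861, 0.0533]
eef_rot: [-0.536, 0.461, 0.537, 0.46]
force: [-0.3, -0.4, 0.6]
width: 0.0142
```

Emit:
arm_command(
  plan=[
    [0,0,0,0,0,0,1],
    [0,0,0,0,0,0,1],
    [0,0,0,0,0,0,1],
  ],
)

```text
t: 20.17
eef_pos: [0.4395, 0.0837, 0.0535]
eef_rot: [-0.536, 0.462, 0.537, 0.46]
force: [-0.3, -0.5, -0.6]
width: 0.0144
```

Run:
```python
from h import *
stat(); w=snap("wrist","w16");mv(st(-90,0,6),ori(.15));print(blobs(w,"yel",500))
```

```text
t20.17 tcp [439.5  83.7  53.5] stand [-97.2 -20.4  53.5] z [-0.151  0.989 -0.   ] yaw 0.151 x [-0.002 -0.001 -1.   ] F [-0.3 -0.5 -0.6] w 14.4 q [ 0.16  0.33  2.09 -0.    0.73 -1.56]
row [47.7, -7.3, 20.9] [0.0, -0.0, -0.1] rows>= 1.3
[([320.1, 267.3], 1563, [304, 241, 33, 54])]
```

Emit:
arm_command(
  plan=[
    [10,-7,20.5,0,0,0,1],
    [25,-7,20.5,0,0,0,1],
    [38,-7,20.5,0,0,0,1],
    [46,-7,20.5,0,0,0,1],
    [47.5,-7,20.5,0,0,0,1],
    [47.5,-7,20.5,0,0,0,1],
    [47.5,-7,20.5,0,0,0,1],
    [47.5,-7,20.5,0,0,0,1],
  ],
)

```text
t: 20.88
eef_pos: [0.4447, 0.1049, 0.0073]
eef_rot: [0.536, -0.461, -0.536, -0.461]
force: [-0.4, 0.3, -1.2]
width: 0.014
```

Run:
```python
from h import *
stat(); w=snap("wrist","w17");mv(st(-23,0,5),ori(.15));print(blobs(w,"yel",500))
```

```text
t20.88 tcp [444.7 104.9   7.3] stand [-88.9  -0.2   7.3] z [-0.149  0.989 -0.   ] yaw 0.150 x [ 0.001  0.    -1.   ] F [-0.4  0.3 -1.2] w 14.0 q [ 0.21  0.41  2.12 -0.    0.61 -1.51]
row [2.4, -65.8, 0.1] [0.0, -0.0, 0.1] rows>= 1.6
[([320.2, 267.2], 1571, [304, 241, 34, 54])]
```

Emit:
arm_command(
  plan=[
    [2,0,0,0,0,0,1],
    [2,-3,0,0,0,0,1],
    [2,-10,0,0,0,0,1],
    [2,-18,0,0,0,0,1],
    [2,-26,0,0,0,0,1],
    [2,-34,0,0,0,0,1],
    [2,-40,0,0,0,0,1],
    [2,-40,0,0,0,0,1],
  ],
)

```text
t: 21.6
eef_pos: [0.4846, 0.1115, 0.0058]
eef_rot: [0.536, -0.461, -0.536, -0.461]
force: [-1.7, 0.0, 7.9]
width: 0.0141
```

Run:
```python
from h import *
stat(); w=snap("wrist","w18");mv(st(-23,0,5),ori(.15));print(blobs(w,"yel",500))
```

```text
t21.60 tcp [484.6 111.5   5.8] stand [-48.5   0.4   5.8] z [-0.15   0.989  0.   ] yaw 0.151 x [ 0.001  0.    -1.   ] F [-1.7  0.   7.9] w 14.1 q [ 0.2   0.46  2.03 -0.    0.65 -1.52]
row [0.9, -25.5, -0.4] [0.0, -0.0, 0.1] rows>= 0.6
[([320.1, 267.5], 1587, [304, 241, 33, 54])]
```

Emit:
arm_command(
  plan=[
    [-0.3,-6,-0.3,0,0,0,1],
    [-0.3,-12,-0.3,0,0,0,1],
    [-0.3,-18,-0.3,0,0,0,1],
    [-0.3,-22,-0.3,0,0,0,1],
    [-0.3,-25,-0.3,0,0,0,1],
    [-0.3,-28,-0.3,0,0,0,1],
    [-0.3,-30,-0.3,0,0,0,1],
    [-0.3,-30,-0.3,0,0,0,1],
  ],
)

```text
t: 22.32
eef_pos: [0.5112, 0.1152, 0.0058]
eef_rot: [-0.535, 0.462, 0.537, 0.459]
force: [-6.7, -0.4, 10.7]
width: 0.0145
```

Run:
```python
from h import *
stat(); w=snap("wrist","w19");print(blobs(w,"yel",500))
```

```text
t22.32 tcp [511.2 115.2   5.8] stand [-21.7   0.    5.8] z [-0.15   0.989 -0.   ] yaw 0.151 x [-0.005 -0.001 -1.   ] F [-6.7 -0.4 10.7] w 14.5 q [ 0.2   0.49  1.96  0.    0.69 -1.52]
[([320.1, 267.5], 1592, [304, 241, 33, 54]), ([320.4, 314.1], 735, [298, 304, 45, 20])]
```

Emit:
arm_command(
  plan=[
    [0,-1.5,0,0,0,0,1],
    [0,-3,0,0,0,0,1],
    [0,-3,0,0,0,0,1],
  ],
)

```text
t: 22.62
eef_pos: [0.5112, 0.1152, 0.0058]
eef_rot: [-0.534, 0.464, 0.539, 0.458]
force: [-13.1, -1.4, 17.1]
width: 0.0146
```

Run:
```python
from h import *
stat()
```

```text
t22.62 tcp [511.2 115.2   5.8] stand [-21.7   0.    5.8] z [-0.15   0.989 -0.   ] yaw 0.151 x [-0.011 -0.002 -1.   ] F [-13.1  -1.4  17.1] w 14.6 q [ 0.2   0.49  1.96  0.    0.7  -1.52]
```

Emit:
arm_command(
  plan=[
    [0,0,0,0,0,0,0.65],
    [0,0,0,0,0,0,0.65],
    [0,0,0,0,0,0,0.65],
    [0,0,0,0,0,0,0.65],
    [-35,0,0,0,0,0,0.65],
    [-70,10,0,0,0,0,0.65],
    [-110,40,0,0,0,0,0.65],
    [-150,70,0,0,0,0,0.65],
  ],
)

```text
t: 23.28
eef_pos: [0.4573, 0.107, 0.143]
eef_rot: [0.536, -0.461, -0.536, -0.461]
force: [0.5, 0.6, 0.7]
width: 0.0299
```

Emit:
arm_command(
  plan=[
    [-40,-10,10,0,0,0,0],
    [-70,-20,20,0,0,0,0],
    [-70,-20,30,0,0,0,0],
    [-70,-20,30,0,0,0,0],
    [-70,-20,30,0,0,0,0],
    [-70,-20,30,0,0,0,0],
  ],
)

```text
t: 23.78
eef_pos: [0.4715, 0.1391, 0.2102]
eef_rot: [-0.536, 0.462, 0.537, 0.46]
force: [-0.2, -0.2, -0.6]
width: 0.0854
```

Run:
```python
from h import *
stat();w=snap("wrist","w20");snap("scene","s5")
for x,y,z in((-19,-50,20),(-19,0,20),(89,122,121)):print(proj(w,st(x,y,z)).round(1))
```

```text
t23.78 tcp [471.5 139.1 210.2] stand [-57.4  29.6 210.2] z [-0.15   0.989 -0.001] yaw 0.151 x [-0.003 -0.001 -1.   ] F [-0.2 -0.2 -0.6] w 85.4 q [ 0.26  0.21  1.78 -0.    1.16 -1.46]
[255.3 206.5]
[295.9 206.5]
[411.5 340.9]
```

View pics/w20.png

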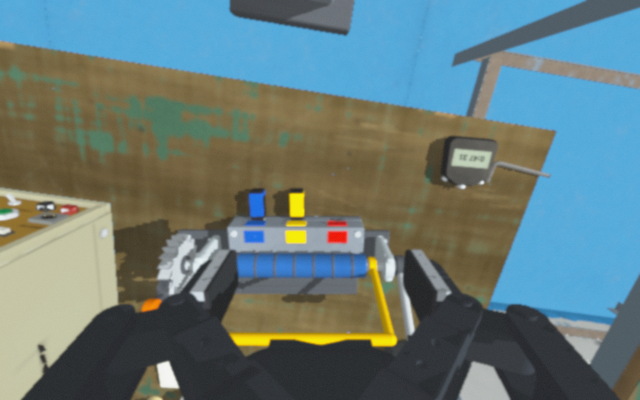

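Both gauges sit against the block, blue at (257,203) and yellow at (297,203) under their own plates, and the red slot is empty. Next is measuring the lever grip.

Run:
```python
from h import *
s0,t0,s5=load("s0"),load("t0"),load("s5")
def dark(d,x0,y0,x1,y1,mn=30):
    g=cv2.cvtColor(d["pixels"],cv2.COLOR_RGB2GRAY);m=np.zeros_like(g);m[y0:y1,x0:x1]=(g[y0:y1,x0:x1]<38)*255
    k,_,s,ce=cv2.connectedComponentsWithStats(m);return [(ce[i].round(1).tolist(),s[i].tolist()) for i in range(1,k) if s[i,4]>mn]
print("s0",dark(s0,265,285,300,320));print("t0",dark(t0,200,222,230,240));print("s5",dark(s5,215,250,245,290))
p,e=tri((s0,282,305),(t0,216.5,230.5));print(to_st(p).round(1),np.round(e,1))
def onplane(d,u,v,x):
    o,r=ray(d,u,v);a,b=to_st(o),to_st(o+r);k=(x-a[0])/(b-a)[0];return a+k*(b-a)
print(onplane(s5,231.7,274.3,89).round(1))
for y in(120,140,160):print(y,proj(s5,st(89,y,121)).round(1),proj(s0,st(-40,y,64)).round(1),proj(t0,st(-40,y,64)).round(1))
```

```text
s0 []
t0 []
s5 []
[-39.  143.2  64.1] [1. 1.]
[ 89.  141.  120.7]
120 [236.1 268.1] [285.8 297.8] [223.7 230.2]
140 [231.9 273.9] [282.5 304. ] [217.6 231. ]
160 [227.6 279.9] [279.1 310.5] [211.5 231.7]
```

Run:
```python
from h import *
mv(st(89,145,200),ori(SY-np.pi/2))
```

```text
row [9.6, -146.3, 115.4] [90.0, -0.2, -0.1] rows>= 12.6
```

Emit:
arm_command(
  plan=[
    [0,-20,15,7,0,0,0],
    [0,-40,30,14,0,0,0],
    [0,-60,45,21,0,0,0],
    [0,-75,60,28,0,0,0],
    [0,-90,75,35,0,0,0],
    [0,-105,90,42,0,0,0],
    [0,-120,100,49,0,0,0],
    [0,-135,110,56,0,0,0],
  ],
)

```text
t: 24.55
eef_pos: [0.5897, 0.2689, 0.2102]
eef_rot: [-0.255, 0.66, 0.255, 0.659]
force: [0.3, -0.9, -0.4]
width: 0.0856
```

Run:
```python
from h import *
mv(st(89,145,190),ori(SY-np.pi/2));stat()
```

```text
row [20.2, -1.6, 11.0] [33.7, -0.2, 0.0] rows>= 4.7
t24.55 tcp [589.7 268.9 210.2] stand [ 79.  140.3 210.2] z [ 0.74   0.673 -0.003] yaw -0.833 x [-0.002 -0.001 -1.   ] F [ 0.3 -0.9 -0.4] w 85.6 q [ 0.41  0.45  1.42 -0.    1.28 -0.33]
```

Emit:
arm_command(
  plan=[
    [10,-2,11,7,0,0,0],
    [20,-2,11,14,0,0,0],
    [20,-2,11,21,0,0,0],
    [20,-2,11,28,0,0,0],
    [20,-2,11,33.7,0,0,0],
    [20,-2,11,33.7,0,0,0],
    [20,-2,11,33.7,0,0,0],
    [20,-2,11,33.7,0,0,0],
  ],
)

```text
t: 25.22
eef_pos: [0.5988, 0.2743, 0.1912]
eef_rot: [-0.056, 0.705, 0.056, 0.705]
force: [0.3, -0.5, 0.3]
width: 0.0852
```

Run:
```python
from h import *
stat();w=snap("wrist","w21");print(proj(w,st(89,142,121)));mv(st(89,145,103),ori(SY-np.pi/2))
```

```text
t25.22 tcp [598.8 274.3 191.2] stand [ 88.7 144.2 191.2] z [ 0.988  0.157 -0.001] yaw -1.413 x [-0.001 -0.001 -1.   ] F [ 0.3 -0.5  0.3] w 85.2 q [ 0.41  0.48  1.42 -0.    1.25  0.25]
[321.37158562 212.75038947]
row [88.4, 0.7, 0.3] [0.4, -0.0, 0.0] rows>= 2.1
```

View pics/w21.png

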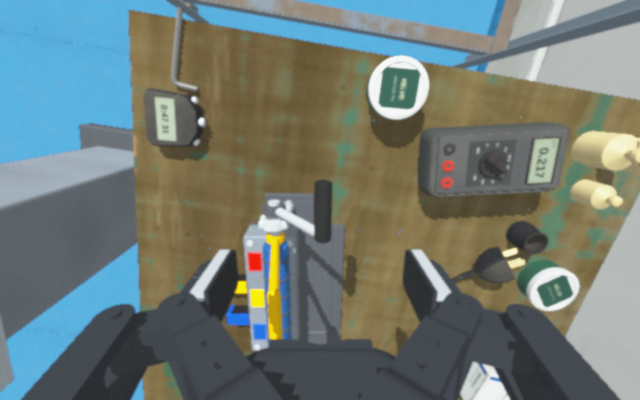

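Emit:
arm_command(
  plan=[
    [35,1,0,0.4,0,0,0.3],
    [70,1,0,0.4,0,0,0.3],
    [85,1,0,0.4,0,0,0.3],
    [88,1,0,0.4,0,0,0.3],
    [88,1,0,0.4,0,0,0.6],
    [88,1,0,0.4,0,0,1],
    [88,1,0,0.4,0,0,1],
    [88,1,0,0.4,0,0,1],
  ],
)

```text
t: 25.93
eef_pos: [0.6004, 0.2763, 0.106]
eef_rot: [-0.052, 0.703, 0.053, 0.707]
force: [4.6, -1.2, 2.4]
width: 0.0121
```

Emit:
arm_command(
  plan=[
    [0,0,0,0,0,0,1],
    [0,0,0,0,0,0,1],
    [0,0,0,0,0,0,1],
  ],
)

```text
t: 26.18
eef_pos: [0.6004, 0.2762, 0.1059]
eef_rot: [-0.052, 0.703, 0.053, 0.707]
force: [2.4, 0.6, 6.4]
width: 0.0117
```

```bash
cat >> h.py <<'E'
def arc(thd0,n,step,tilt=0):
    """rows following grip circle from drum angle thd0; offsets in current tool frame"""
    r0=R.from_quat(monitor.sense()["eef_rot"])
    f=lambda a:st(40-80*np.cos(np.arctan2(6,-80)*0+np.pi-np.arctan2(63,49)-a),142,58+80*np.sin(np.pi-np.arctan2(63,49)-a))
    for i in range(1,n+1): print(round(thd0+i*step,3),(r0.inv().apply(f(thd0+i*step)-f(thd0))*1e3).round(1).tolist())
E
python3 - <<'E'
from h import *
stat();arc(0,8,.09)
E
```

```text
t26.18 tcp [600.4 276.2 105.9] stand [ 90.6 145.9 105.9] z [0.989 0.149 0.005] yaw -1.422 x [ 0.005  0.002 -1.   ] F [2.4 0.6 6.4] w 11.7 q [ 0.41  0.54  1.53 -0.    1.06  0.26]
0.09 [-4.2, -0.0, -5.9]
0.18 [-7.8, -0.0, -12.1]
0.27 [-10.9, -0.0, -18.6]
0.36 [-13.4, -0.0, -25.3]
0.45 [-15.2, -0.0, -32.3]
0.54 [-16.5, -0.0, -39.4]
0.63 [-17.0, -0.0, -46.5]
0.72 [-17.0, -0.0, -53.7]
```

Emit:
arm_command(
  plan=[
    [-4.2,0,-5.9,0,0,0,1],
    [-7.8,0,-12.1,0,0,0,1],
    [-10.9,0,-18.6,0,0,0,1],
    [-13.4,0,-25.3,0,0,0,1],
    [-15.2,0,-32.3,0,0,0,1],
    [-16.5,0,-39.4,0,0,0,1],
    [-17,0,-46.5,0,0,0,1],
    [-17,0,-53.7,0,0,0,1],
  ],
)

```text
t: 26.85
eef_pos: [0.5538, 0.2694, 0.1264]
eef_rot: [-0.051, 0.697, 0.054, 0.713]
force: [14.7, -0.9, 14.1]
width: 0.0119
```

Run:
```python
from h import *
stat();print(monitor.sense()["ft_torque"].round(2));arc(.72,8,.09)
```

```text
t26.85 tcp [553.8 269.4 126.4] stand [ 43.5 146.2 126.4] z [0.989 0.149 0.022] yaw -1.421 x [ 0.022  0.006 -1.   ] F [14.7 -0.9 14.1] w 11.9 q [ 0.44  0.45  1.64 -0.    1.03  0.29]
[ 0.13 -2.47  0.04]
0.81 [0.6, -0.0, -7.2]
0.9 [1.8, -0.0, -14.3]
0.99 [3.7, -0.0, -21.2]
1.08 [6.2, -0.0, -28.0]
1.17 [9.2, -0.0, -34.5]
1.26 [12.9, -0.0, -40.7]
1.35 [17.1, -0.1, -46.5]
1.44 [21.8, -0.1, -52.0]
```

Emit:
arm_command(
  plan=[
    [0.6,0,-7.2,0,0,0,1],
    [1.8,0,-14.3,0,0,0,1],
    [3.7,0,-21.2,0,0,0,1],
    [6.2,0,-28,0,0,0,1],
    [9.2,0,-34.5,0,0,0,1],
    [12.9,0,-40.7,0,0,0,1],
    [17.1,0,-46.5,0,0,0,1],
    [21.8,0,-52,0,0,0,1],
  ],
)

```text
t: 27.52
eef_pos: [0.4993, 0.2613, 0.102]
eef_rot: [-0.052, 0.7, 0.054, 0.71]
force: [10.0, 1.1, 5.3]
width: 0.012
```

Run:
```python
from h import *
stat();print(monitor.sense()["ft_torque"].round(2));arc(1.44,9,.1)
```

```text
t27.52 tcp [499.3 261.3 102. ] stand [-11.6 146.2 102. ] z [0.989 0.149 0.014] yaw -1.421 x [ 0.014  0.004 -1.   ] F [10.   1.1  5.3] w 12.0 q [ 0.46  0.41  1.78 -0.    0.94  0.31]
[ 0.06 -1.79  0.11]
1.54 [5.8, -0.0, -5.5]
1.64 [12.2, -0.0, -10.4]
1.74 [18.9, -0.0, -14.6]
1.84 [26.1, -0.1, -18.1]
1.94 [33.6, -0.1, -20.9]
2.04 [41.4, -0.1, -22.9]
2.14 [49.3, -0.1, -24.2]
2.24 [57.2, -0.1, -24.6]
2.34 [65.2, -0.1, -24.2]
```

Emit:
arm_command(
  plan=[
    [5.8,0,-5.5,0,0,0,1],
    [12.2,0,-10.4,0,0,0,1],
    [18.9,0,-14.6,0,0,0,1],
    [26.1,0,-18.1,0,0,0,1],
    [33.6,0,-20.9,0,0,0,1],
    [41.4,0,-22.9,0,0,0,1],
    [49.3,0,-24.2,0,0,0,1],
    [55,0,-24.6,0,0,0,1],
  ],
)

```text
t: 28.18
eef_pos: [0.473, 0.2573, 0.046]
eef_rot: [-0.052, 0.702, 0.054, 0.708]
force: [7.2, 0.9, 3.7]
width: 0.0118
```

Run:
```python
from h import *
stat();print(monitor.sense()["ft_torque"].round(2))
s=monitor.sense();M=R.from_quat(s["eef_rot"]);g=to_st(s["eef_pos"]+M.apply([-.0187,0,0]));print(g)
s=snap("scene","s6");print(blobs(s,"org",4),blobs(load("s3"),"org",4),blobs(s,"yel"))
for a in(2.0,2.14,2.24):
  for y in(-90,90):
    th=-.449+2.14-a;print(a,y,proj(s,st(40-98.5*np.cos(th),y,58+98.5*np.sin(th))).round(1))
```

```text
t28.18 tcp [473.  257.3  46. ] stand [-38.2 146.2  46. ] z [0.989 0.149 0.008] yaw -1.421 x [ 0.008  0.003 -1.   ] F [7.2 0.9 3.7] w 11.8 q [ 0.48  0.45  1.9  -0.    0.79  0.33]
[ 0.05 -0.96  0.02]
[-38.32569838 146.20611725  64.67137151]
[] [([290.5, 211.5], 32, [288, 209, 6, 6])] [([309.4, 261.2], 205, [295, 240, 25, 47]), ([299.6, 275.9], 37, [297, 272, 6, 11])]
2.0 -90 [319.2 253.1]
2.0 90 [296.1 299.6]
2.14 -90 [317.5 255.8]
2.14 90 [294.3 302.3]
2.24 -90 [316.  257.6]
2.24 90 [292.7 304. ]
```

Emit:
arm_command(
  plan=[
    [2,0,0,0,0,0,1],
    [4,0,0,0,0,0,1],
    [6,0,0,0,0,0,1],
    [6,0,0,0,0,0,1],
  ],
)

```text
t: 28.57
eef_pos: [0.4727, 0.2573, 0.0398]
eef_rot: [-0.052, 0.703, 0.054, 0.708]
force: [3.3, -1.0, 7.5]
width: 0.0116
```

Run:
```python
from h import *
stat()
s=snap("scene","s7");print(blobs(s,"org",4),blobs(s,"yel"))
cv2.imwrite("pics/s7c.png",cv2.resize(s["pixels"][190:320,220:400],(720,520),interpolation=2)[:,:,::-1])
```

```text
t28.57 tcp [472.7 257.3  39.8] stand [-38.5 146.3  39.8] z [0.989 0.149 0.007] yaw -1.421 x [ 0.007  0.002 -1.   ] F [ 3.3 -1.   7.5] w 11.6 q [ 0.48  0.45  1.91 -0.    0.77  0.33]
[] [([307.1, 264.9], 237, [295, 241, 24, 48])]
```

View pics/s7c.png

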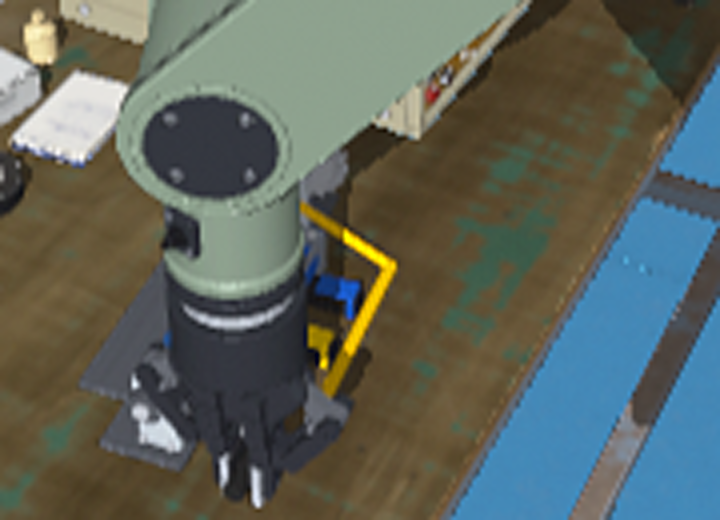

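Emit:
arm_command(
  plan=[
    [2,0,0,0,0,0,1],
    [4,0,0,0,0,0,1],
    [4,0,0,0,0,0,1],
  ],
)

```text
t: 28.87
eef_pos: [0.4727, 0.2573, 0.0365]
eef_rot: [-0.052, 0.703, 0.054, 0.708]
force: [2.9, -1.9, 12.4]
width: 0.0119
```

Run:
```python
from h import *
stat()
```

```text
t28.87 tcp [472.7 257.3  36.5] stand [-38.4 146.3  36.5] z [0.989 0.149 0.007] yaw -1.421 x [ 0.007  0.003 -1.   ] F [ 2.9 -1.9 12.4] w 11.9 q [ 0.48  0.46  1.91 -0.    0.77  0.33]
```

Emit:
arm_command(
  plan=[
    [2,0,0,0,0,0,1],
    [4,0,0,0,0,0,1],
    [4,0,0,0,0,0,1],
    [4,0,0,0,0,0,1],
  ],
)

```text
t: 29.2
eef_pos: [0.4726, 0.2573, 0.0347]
eef_rot: [-0.052, 0.703, 0.054, 0.708]
force: [-0.4, -2.6, 28.7]
width: 0.0115
```

Run:
```python
from h import *
stat()
s=snap("scene","s8");print(blobs(s,"yel"))
```

```text
t29.20 tcp [472.6 257.3  34.7] stand [-38.5 146.3  34.7] z [0.989 0.149 0.007] yaw -1.422 x [ 0.007  0.003 -1.   ] F [-0.4 -2.6 28.7] w 11.5 q [ 0.48  0.46  1.91 -0.    0.76  0.33]
[([306.3, 266.2], 240, [295, 241, 24, 49])]
```

Emit:
arm_command(
  plan=[
    [-4,0,0,0,0,0,1],
    [-8,0,0,0,0,0,1],
    [-12,0,0,0,0,0,1],
    [-12,0,0,0,0,0,1],
  ],
)

```text
t: 29.58
eef_pos: [0.4729, 0.2572, 0.0439]
eef_rot: [-0.052, 0.703, 0.053, 0.708]
force: [6.2, 0.0, 3.3]
width: 0.0119
```

Run:
```python
from h import *
stat()
s=snap("scene","s9");print(blobs(s,"yel"))
```

```text
t29.58 tcp [472.9 257.2  43.9] stand [-38.3 146.2  43.9] z [0.989 0.149 0.007] yaw -1.422 x [ 0.007  0.003 -1.   ] F [6.2 0.  3.3] w 11.9 q [ 0.48  0.45  1.9  -0.    0.78  0.33]
[([309.1, 262.2], 208, [295, 240, 25, 48]), ([299.6, 275.9], 37, [297, 272, 6, 11])]
```

Emit:
arm_command(
  plan=[
    [-2,0,0,0,0,0,1],
    [-4,0,0,0,0,0,1],
    [-4,0,0,0,0,0,1],
  ],
)

```text
t: 29.88
eef_pos: [0.473, 0.2573, 0.0462]
eef_rot: [-0.052, 0.703, 0.053, 0.708]
force: [9.6, 1.9, -8.9]
width: 0.0115
```

Run:
```python
from h import *
stat()
s=snap("scene","s10");print(blobs(s,"yel"))
```

```text
t29.88 tcp [473.  257.3  46.2] stand [-38.1 146.2  46.2] z [0.989 0.148 0.007] yaw -1.422 x [ 0.007  0.003 -1.   ] F [ 9.6  1.9 -8.9] w 11.5 q [ 0.48  0.45  1.9  -0.    0.79  0.33]
[([309.4, 261.6], 202, [295, 240, 25, 47]), ([299.6, 275.9], 37, [297, 272, 6, 11])]
```

Pulling up now meets -8.9 N, so the pawl holds. I'll ease off, open and rise.

Emit:
arm_command(
  plan=[
    [2,0,-1,0,0,0,1],
    [2,0,-1,0,0,0,0.4],
    [2,0,-1,0,0,0,0.4],
    [2,0,-1,0,0,0,0.4],
    [2,0,-1,0,0,0,0.4],
    [-35,0,-1,0,0,0,0.4],
    [-75,0,-1,0,0,0,0.4],
    [-110,0,-1,0,0,0,0.4],
  ],
)

```text
t: 30.6
eef_pos: [0.4682, 0.256, 0.1574]
eef_rot: [-0.053, 0.706, 0.052, 0.705]
force: [1.0, -0.2, 1.0]
width: 0.0511
```

Emit:
arm_command(
  plan=[
    [-40,35,0,0,0,0,0],
    [-80,70,0,0,0,0,0],
    [-120,100,0,0,0,0,0],
    [-120,130,-20,0,0,0,0],
    [-120,130,-20,0,0,0,0],
    [-120,130,-20,0,0,0,0],
  ],
)

```text
t: 31.1
eef_pos: [0.4284, 0.385, 0.2784]
eef_rot: [-0.053, 0.704, 0.055, 0.706]
force: [0.2, -0.0, 1.0]
width: 0.0853
```

Run:
```python
from h import *
stat()
s=snap("scene","s11");t=snap("top","t11");w=snap("wrist","w22")
print(blobs(s,"org",4),blobs(s,"yel"));print(blobs(t,"org",4),blobs(t,"yel"))
for a in(1.83,2.14):
  for y in(-90,90):
    th=-.449+2.14-a;p=st(40-98.5*np.cos(th),y,58+98.5*np.sin(th));print(a,y,proj(s,p).round(1),proj(t,p).round(1))
A=cv2.resize(s["pixels"][190:320,220:400],(720,520),interpolation=2)
cv2.imwrite("pics/s11c.png",A[:,:,::-1])
```

```text
t31.10 tcp [428.4 385.  278.4] stand [-63.2 279.2 278.4] z [0.988 0.152 0.003] yaw -1.418 x [ 0.002  0.004 -1.   ] F [ 0.2 -0.   1. ] w 85.3 q [0.71 0.29 1.48 0.   1.36 0.56]
[([290.5, 211.8], 28, [288, 209, 6, 6])] [([304.0, 272.3], 368, [288, 235, 32, 69]), ([267.5, 284.5], 70, [258, 278, 19, 14])]
[] [([259.3, 223.9], 314, [230, 197, 60, 38]), ([258.9, 210.6], 29, [256, 209, 7, 5]), ([260.8, 221.2], 48, [258, 217, 6, 10])]
1.83 -90 [320.5 249.3] [288.4 228.3]
1.83 90 [297.3 295.8] [234.6 235. ]
2.14 -90 [317.5 255.8] [288.8 226.8]
2.14 90 [294.3 302.3] [236.3 233.4]
```

View pics/s11c.png

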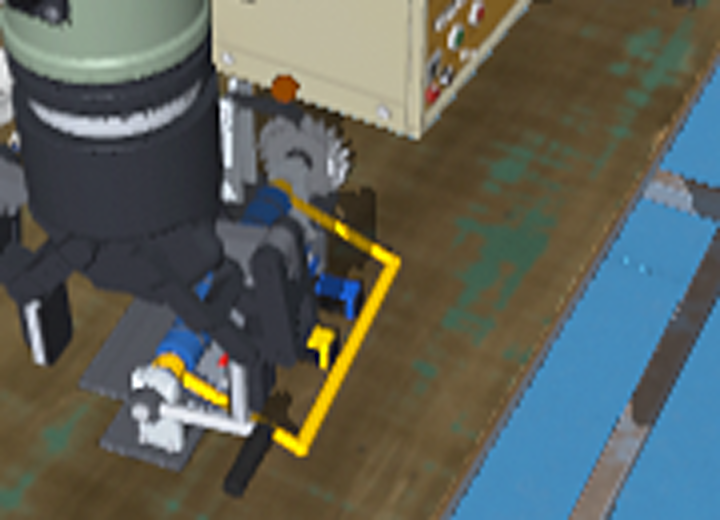

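The keeper corners at about (319.5,255.6) and (295.4,303) and the tab at (290.5,211.8) match their start positions. Both gauges are in place. I'll move clear, wait, and check once more.

Emit:
arm_command(
  plan=[
    [-20,20,-40,0,0,0,0],
    [-20,40,-80,0,0,0,0],
    [-20,60,-110,0,0,0,0],
    [-20,60,-110,0,0,0,0],
    [-20,60,-110,0,0,0,0],
    [-20,60,-110,0,0,0,0],
    [-20,60,-110,0,0,0,0],
    [-20,60,-110,0,0,0,0],
  ],
)

```text
t: 31.92
eef_pos: [0.3135, 0.4239, 0.2954]
eef_rot: [-0.052, 0.705, 0.051, 0.705]
force: [0.4, 0.5, -0.0]
width: 0.0852
```

Run:
```python
from h import *
stat()
s=snap("scene","s12");t=snap("top","t12")
for n in("org","yel","blue"):print(n,blobs(s,n,20),"|",blobs(t,n,20))
print(blobs(load("s0"),"yel"),blobs(load("t0"),"yel"))
for y in(-50,0):print(proj(s,st(-19,y,20)).round(1),proj(t,st(-19,y,20)).round(1))
cv2.imwrite("pics/t12c.png",cv2.resize(t["pixels"][165:265,175:355],(720,400),interpolation=2)[:,:,::-1])
```

```text
t31.92 tcp [313.5 423.9 295.4] stand [-171.   334.9  295.4] z [ 0.989  0.146 -0.   ] yaw -1.424 x [-0.    -0.001 -1.   ] F [ 0.4  0.5 -0. ] w 85.2 q [ 0.91  0.21  1.56 -0.    1.38  0.77]
org [] | []
yel [([292.5, 300.2], 39, [288, 297, 10, 7])] | [([259.0, 222.8], 311, [230, 196, 60, 39]), ([258.9, 210.6], 29, [256, 209, 7, 5]), ([260.7, 221.0], 44, [258, 217, 6, 9])]
blue [] | [([267.0, 200.2], 35, [265, 197, 6, 7]), ([273.6, 199.3], 38, [271, 196, 6, 8]), ([279.5, 198.8], 26, [278, 196, 4, 7]), ([247.1, 202.6], 37, [245, 199, 6, 8]), ([253.8, 201.8], 36, [251, 199, 6, 7]), ([260.3, 200.9], 35, [258, 198, 6, 7]), ([234.7, 203.9], 25, [233, 201, 4, 7]), ([240.5, 203.2], 36, [238, 200, 6, 7]), ([274.0, 208.8], 26, [271, 207, 7, 5]), ([275.5, 219.5], 32, [274, 216, 4, 8])]
[([372.0, 216.2], 43, [367, 213, 10, 10]), ([304.5, 270.6], 334, [288, 235, 32, 69]), ([286.2, 265.3], 35, [283, 262, 8, 7]), ([290.4, 269.8], 17, [289, 266, 4, 9]), ([270.1, 286.2], 88, [258, 278, 26, 17])] [([261.1, 222.9], 336, [230, 196, 60, 39]), ([258.9, 210.6], 29, [256, 209, 7, 5]), ([361.4, 249.1], 49, [358, 245, 8, 9])]
[303.2 261.4] [276.1 219.5]
[296.7 273.6] [261.5 221.3]
```

View pics/t12c.png

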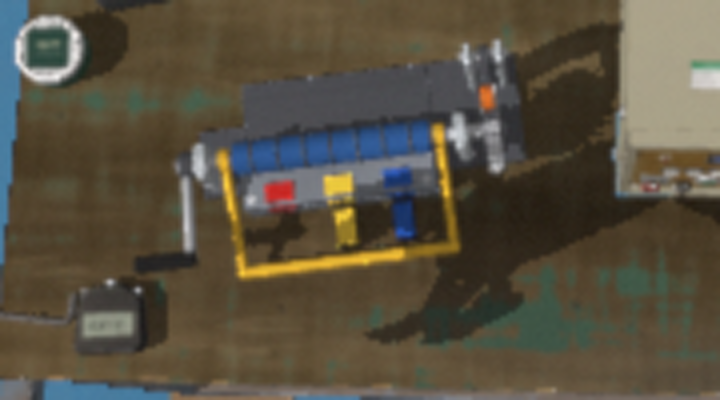

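The top view shows the keeper bar in the same bounding box as at the start, (230,196,60,39), and the yellow and blue handles against the block under their plates. The tab is seated and the arm is clear. Handing in.

```bash
python3 -c "from plant import manip; print(manip.hand_in())"
```

```text
the job is handed in; nothing more can be done
None
```

The job is handed in at about 32 s of robot time; no verdict came back. Only the yellow and blue gauges were on the bench. I saw no red gauge in any picture, so the red slot stays empty.

- **Pawl and drum:** I lifted the pawl by its tab and held it for about 3 s. The drum ran back until the keeper bar was fully up, and I then lowered the pawl into the teeth.
- **Gauges:** I slid blue and then yellow into their own slots. Each stopped firmly against the block under a push of about 12 N.
- **Winding:** I wound the drum to its hard stop, where the force rose to 29 N, and eased back onto the last notch. An upward pull then met 9 N of resistance, so the pawl was holding before I let go.

**Last checks:** In the top camera the keeper bar is back in exactly its starting outline. Both handles are where full insertion puts them, and the arm is clear of everything. The bystander objects were never touched.

**Weaker points:**
- The tab matched its seated position to within half a pixel in the scene camera once I had let go. In the very last pictures the colour filter missed it: the arm's shadow darkened the view from above and the arm blocked the scene view. There I judged it seated by eye.
- The bar slipped a few mm in the fingers during winding, so I relied on force and pictures for the drum angle rather than hand position.

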